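# Set out the cake samples

### The job

Set out the cake samples for checking: stand the tall piece of cake upright in the middle of the small plate and lay the flat piece, right way up as it lies now, in the middle of the large plate. Lay the serving tongs on the table exactly halfway between the two plates, centred on the line that joins the plates and square across it, and lay the marker pen on the lid of the round tub so that the middle of the pen is over the middle of the lid.

Things in the scene. Friction and masses are not known exactly. Their poses are not given: they have to be found in the camera images.
- tall_cake_center (a point): Loose tall, pillar-like piece of blueberry cake, 57 (x) x 52 (y) x 83 (z) mm, standing; this point is its centre, 41.5 mm above its underside; z is up. Best gripped across y at about half height (46 mm wide there); its sides lean slightly.
- flat_cake_center (a point): Loose low, flat piece of blueberry cake with a brown crust, 50 (x) x 80 (y) x 38 (z) mm; this point is its centre, 19 mm above its underside; z is up. Its sides are about upright only in the lower 15 mm and its top slopes away above that: grip it low, fingertips close to the table, across x (44 mm wide there).
- tongs_center (a point): Loose rigid steel serving tongs lying flat, 192 mm long (y), 42 mm wide (x) at the widest and 22 mm high (the arms 19 mm); this point is the middle of their length and width, 11 mm above the table. Grip across x at the middle, where the two arms are 30 mm apart over their outsides; they do not squeeze together.
- pen_center (a point): Loose marker pen, white with a red cap, lying down, 135 mm long (y) and 17 mm thick (x); this point is its centre, 8 mm above what it lies on.
- small_plate: Fixed small round white plate, 120 mm across and 13 mm high, its flat inside floor 5 mm above its underside and about 100 mm across; the origin is the centre of its underside. Its centre stands 250 mm from that of the large plate.
- large_plate: Fixed large round white plate, 150 mm across and 13 mm high, its flat inside floor 5 mm above its underside and about 130 mm across; the origin is the centre of its underside. Its x axis lies along the line that joins the two plates' centres (pointing to or away from the small plate).
- sample_tub: Fixed round food tub with its lid on, 119 mm across; the origin is the centre of its underside, the lid's flat top 51 mm above it.

How it is judged:
By the outcome, as a careful person would: the job done as asked, in the order asked, and still so for the second after the job is handed in, with the robot touching nothing.
It also fails if it takes over 115 s, if anything falls off the work surface, if the arm or the gripper's body presses on something with over 40 N, if the wrist force passes 120 N, or if a joint passes its speed limit or range.

### The arm

A 7-joint arm with a two-finger parallel gripper is mounted at the origin on a cart in front of the work surface, level with it; the furniture and walls round the work are solid. World frame = base frame: x ahead of the robot, y to its left, z up, the work surface at z = 0. Lengths are in m, angles in rad, forces in N, time in s.
With the tool pointing down it reaches from about 0.4 to 0.85 m from the base axis. Payload 10.4 kg.
Tool frame: the origin (TCP) lies midway between the tips of the shut fingers; the grasp point (between the pads) lies 19 mm behind it (r.tcp_to_grasp is the z of the grasp point in the tool frame, in m); z points along the fingers, x is the direction in which the jaws open and shut, and the axes are right-handed (so a half turn about z gives the same grasp; the last joint's range is limited). The gripper opens to 87 mm and grips with 3 to 60 N. Pads are 19 mm wide; open, the fingers measure 117 mm over their backs; the gripper's body (75 mm by 190 mm) begins 51 mm behind the grasp point.
Start: joints at [1.09, 0.332, -0.065, 1.46, 0.022, 1.35, -0.088], TCP at [0.276, -0.561, 0.199] pointing down, gripper open.
Joint ranges: [-2.6, 2.6], [-0.5, 2.12], [-1.47, 1.34], [0.16, 2.42], [-1.27, 4.41], [0.06, 2.06], [-2.6, 2.6]. Speed limits (rad/s): [2.22, 2.22, 2.79, 2.79, 3.14, 3.14, 3.14].

### API

Orientations are given as a unit quaternion [x, y, z, w].
In Python, from bench import r, camera, close_job gives the robot as it stands. The module is installed in compiled form; this text tells all that it offers.
- The arm moves only by the shell command python3 -m crank 'ROWS' [FORCE]. ROWS is JSON, a list of rows, each an object of numbers: "x", "y", "z": the shift along the tool's x, y, z scaled (see below); "ax", "ay", "az": the turn, a rotation vector about the tool's x, y, z scaled (see below); "claw": the closure, from -1 (fully open) to 1 (shut), so that 0 is half open. A call has exactly 5 rows; each row is the pose to reach, as a shift and turn from the pose commanded when the call began, along the tool's axes at that moment; what a row does not reach only later rows make up. The controller multiplies each number of a shift by 1 m and each number of a turn by 2 rad. A row lasts 1/12 s, in which the tool goes at most 41.7 mm and 7.16 degrees, less where a joint would pass 70% of its speed; a pose out of reach is approached as far as the arm can. A call with a number of a shift or a turn outside -1 to 1 is refused whole. A call with a gripper value outside its range is refused whole. The fingers move at their own pace and stop on an object; FORCE is the grip in N (left out, the last holds). Time passes only in rows, so rows that repeat a pose let the fingers close, or fill a call up. It gives the time, the measured TCP pose, the force and the opening at its end, in the units of the state.
- r.read_state(): the state, without advancing time (a new reading comes with each control period).
- camera(name): name is "scene" or "top"; returns a dict with "color" (480x640x3 uint8, blue, green, red), "fx", "fy", "cx", "cy" (pixels), "eye" and "orientation" of the camera in the world. Camera axes: x right, y down, z forward; pixel columns grow to the right and rows downward; lengths in m; the calibration is good to about 2 mm. A picture is of the moment at which its call begins. There is no depth.
- close_job(): hands the job in, once; it reports no verdict.
The state is a dict: "time": time; "joint_positions": joint angles; "joint_vel": joint speeds; "joint_torque": joint torques, N m; "ee_pos": TCP position; "eef_rot": TCP orientation; "ft_force": force on the tool from outside, world axes, zero at the start; "torque": the same for the moment, N m; "width": finger opening in m.
Only numpy, scipy, OpenCV 4.12 (cv2) and the standard library are available. Lean on these libraries where they do the work, as an engineer would, in place of code of your own. Each camera call takes 0.05 s, during which the arm holds its last target. There are 200 camera calls.

## Working session

There is one attempt and no reset: what is moved stays moved. The work goes in short steps, Python scripts to look and compute and a shell command to move; the robot and the scene stay as the last step left them, time stands still between calls to the robot, and variables do not carry over. Pictures are saved under pics/ and viewed, about 12 in all and at most 16, crops included, and the job is handed in when it is done.

```bash
mkdir -p pics; ls; python3 - <<'E'
from bench import r,camera
import cv2
for n in("scene","top"):
    c=camera(n); cv2.imwrite(f"pics/{n}0.png",c["color"]); print({k:v for k,v in c.items() if k!="color"})
print(r.read_state(), r.tcp_to_grasp)
E
```

```text
pics
{'fx': 571.5389097213802, 'fy': 571.5389097213802, 'cx': 313.8997612193524, 'cy': 238.58405043201284, 'eye': array([0.07327482, 0.12602444, 0.70764651]), 'orientation': array([-0.3865244 ,  0.85597251, -0.30924342,  0.14925972])}
{'fx': 517.5317593325738, 'fy': 517.5317593325738, 'cx': 316.41838777617477, 'cy': 251.42904315315607, 'eye': array([ 0.36510129, -0.23168313,  0.91129263]), 'orientation': array([-0.69997917,  0.70904435, -0.06634224,  0.05370264])}
{'time': 0.1, 'joint_positions': array([ 1.0904107 ,  0.33282866, -0.06468494,  1.46084705,  0.02160672,
        1.34992791, -0.08848638]), 'joint_vel': array([-0.00053695, -0.00210824, -0.00085755, -0.00326636,  0.00034138,
        0.00014907, -0.00074199]), 'joint_torque': array([ 1.37792988e-03, -6.24542427e+01,  2.45989248e-02, -3.90720534e+01,
       -6.14413759e-02,  3.65103898e-02,  1.00859500e-04]), 'ee_pos': array([ 0.27604174, -0.56030937,  0.19842592]), 'eef_rot': array([ 8.49111305e-01, -5.28213554e-01, -5.76484007e-04, -3.16620827e-04]), 'ft_force': array([-0.27127221,  0.08132371, -0.39616257]), 'torque': array([-0.06989323, -0.00590905,  0.00045466]), 'width': 0.08737408829566001} -0.0187
```

View pics/top0.png

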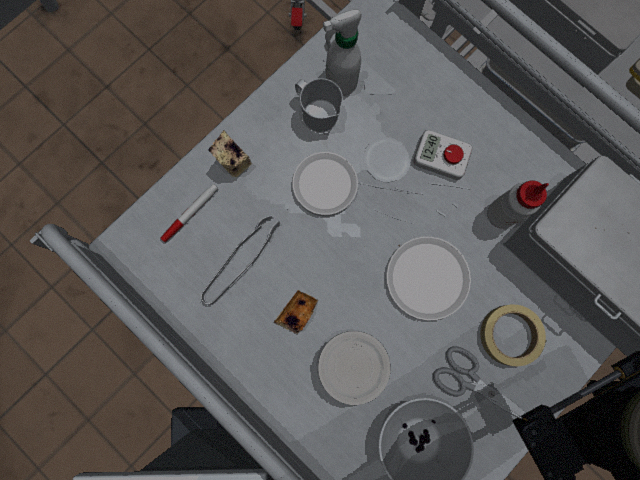

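View pics/scene0.png

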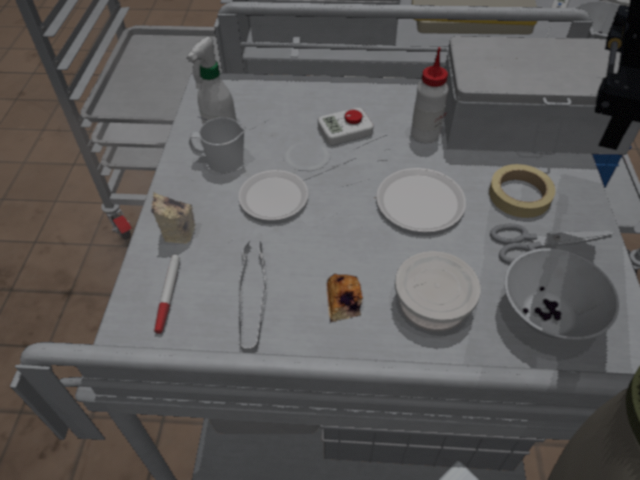

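The top view shows the tall cake at about (230,155), the pen at (190,213), the tongs at (240,262), the flat cake at (297,312), the small plate at (325,183), the large plate at (428,278) and the tub at (354,368). Next I'll zoom in on the loose items and fit the round things.

```bash
cat > h.py <<'E'
import numpy as np, cv2
from scipy.spatial.transform import Rotation as R
from bench import r,camera
def ray(c,uv,z):
    uv=np.atleast_2d(uv).astype(float)
    d=np.c_[(uv[:,0]-c["cx"])/c["fx"],(uv[:,1]-c["cy"])/c["fy"],np.ones(len(uv))]
    d=R.from_quat(c["orientation"]).apply(d)
    return (c["eye"]+d*((z-c["eye"][2])/d[:,2])[:,None])
def proj(c,P):
    p=R.from_quat(c["orientation"]).inv().apply(np.atleast_2d(P)-c["eye"])
    return np.c_[p[:,0]/p[:,2]*c["fx"]+c["cx"],p[:,1]/p[:,2]*c["fy"]+c["cy"]]
def circ(P):
    A=np.c_[2*P[:,:2],np.ones(len(P))]; s=np.linalg.lstsq(A,(P[:,:2]**2).sum(1),rcond=None)[0]
    return s[:2],np.sqrt(s[2]+s[0]**2+s[1]**2)
def radial(c,center,rad,z,n=120):
    """outer rim: strongest dark-going edge along radial lines near rad, in world plane z"""
    g=cv2.GaussianBlur(cv2.cvtColor(c["color"],cv2.COLOR_BGR2GRAY),(3,3),0).astype(np.float32)
    ctr=np.array(center,float)
    for it in range(4):
        rr=np.arange(rad-.012,rad+.012,.0005) if it else np.arange(rad-.02,rad+.02,.0005)
        P=[]
        for a in np.linspace(0,2*np.pi,n,endpoint=False):
            W=np.c_[ctr[0]+rr*np.cos(a),ctr[1]+rr*np.sin(a),np.full(len(rr),z)]
            uv=proj(c,W).astype(np.float32)
            v=cv2.remap(g,uv[:,:1],uv[:,1:],cv2.INTER_LINEAR)[:,0]
            d=v[:-4]-v[4:]; k=d.argmax()
            if d[k]>6: P.append(W[k+2])
        P=np.array(P); ok=np.ones(len(P),bool)
        for _ in range(5):
            ctr,rf=circ(P[ok]); e=abs(np.linalg.norm(P[:,:2]-ctr,axis=1)-rf); ok=e<max(.0015,1.5*np.median(e))
    return ctr,rf,ok.sum()
def plan(x,y,z,jaw=None):
    """numbers for a row that reaches TCP xyz (tool down) with jaw axis at angle jaw (deg, world)"""
    s=r.read_state(); q=R.from_quat(s["eef_rot"]); M=q.as_matrix()
    d=q.inv().apply(np.array([x,y,z])-s["ee_pos"]); out=[d.round(4)]
    if jaw is not None:
        a=np.radians(jaw); xa=np.array([np.cos(a),np.sin(a),0])
        if xa@M[:,0]<0: xa=-xa
        T=np.c_[xa,np.cross([0,0,-1],xa),[0,0,-1]]
        out.append((R.from_matrix(M.T@T).as_rotvec()/2).round(4))
    print("shift",out[0],"turn",out[1:], "t",round(s["time"],2)); return out
E
python3 - <<'E'
from h import *
t=camera("top"); s=camera("scene")
for n,uv,uvs,rad,z in(("small",(325,183),(274,195),.06,.013),("large",(428,278),(421,199),.075,.013),("tub",(354,368),(437,285),.0595,.051)):
    for c,p in((t,uv),(s,uvs)):
        p0=ray(c,p,z)[0]; print(n,p0.round(3),radial(c,p0[:2],rad,z))
for n,p,z in(("tall",(230,155),.08),("flat",(297,312),.03),("tongs",(240,262),.02),("pen",(190,213),.016)):print(n,ray(t,p,z).round(3))
def crop(c,x,y,w,h,W,H): return cv2.resize(c["color"][y:y+h,x:x+w],(W,H),interpolation=cv2.INTER_CUBIC)
m=np.vstack([np.hstack([crop(t,200,125,60,60,260,260),crop(t,265,280,60,60,260,260),crop(t,195,205,100,110,236,260)]),
 np.hstack([crop(s,145,185,60,60,260,260),crop(s,315,260,60,60,260,260),crop(s,220,235,60,120,130,260),np.zeros((260,106,3),np.uint8)])])
cv2.imwrite("pics/m1.png",m)
E
```

```text
small [ 0.644 -0.266  0.013] (array([ 0.63757708, -0.26350034]), np.float64(0.05185038087436473), np.int64(72))
small [ 0.641 -0.263  0.013] (array([ 0.64465719, -0.26415828]), np.float64(0.05924365127474864), np.int64(55))
large [ 0.47  -0.444  0.013] (array([ 0.46795256, -0.43694016]), np.float64(0.06692157948452863), np.int64(72))
large [ 0.468 -0.442  0.013] (array([ 0.46972562, -0.44190558]), np.float64(0.07337876274535288), np.int64(57))
tub [ 0.32  -0.307  0.051] (array([ 0.32069936, -0.30620295]), np.float64(0.058138891297752085), np.int64(117))
tub [ 0.319 -0.302  0.051] (array([ 0.32025728, -0.30451561]), np.float64(0.05844958073897555), np.int64(74))
tall [[ 0.674 -0.105  0.08 ]]
flat [[ 0.413 -0.214  0.03 ]]
tongs [[ 0.501 -0.116  0.02 ]]
pen [[ 0.59  -0.026  0.016]]
```

View pics/m1.png

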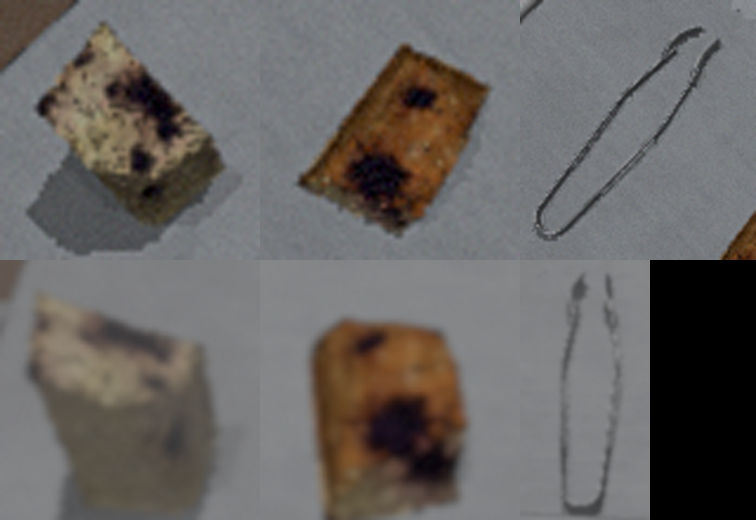

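The crops show the tall cake's top-face corners at about (224,130), (209,149), (225,166) and (250,159) in the top view. The flat cake's outline corners are (298,290), (318,300), (297,333) and (274,322), and the tongs' tips are at about (271,217) and (279,223). Next I'll measure the outlines in the world frame.

```bash
cat > meas.py <<'E'
from h import *
def rect(c,mask,z,win,n=1):
    x,y,w,h=win; m=np.zeros_like(mask); m[y:y+h,x:x+w]=mask[y:y+h,x:x+w]
    k,l,st,_=cv2.connectedComponentsWithStats(m,connectivity=8)
    ids=[i for i in range(1,k) if st[i,4]>=n]
    vu=np.argwhere(np.isin(l,ids))
    P=ray(c,vu[:,::-1],z)[:,:2]
    (a,b),(w_,h_),ang=cv2.minAreaRect((P*1000).astype(np.float32))
    if w_<h_: w_,h_,ang=h_,w_,ang+90
    return np.round([a,b,w_,h_,ang,len(P)],1)   # mm, long axis angle deg in world
def masks(c):
    im=c["color"]; hsv=cv2.cvtColor(im,cv2.COLOR_BGR2HSV); g=cv2.cvtColor(im,cv2.COLOR_BGR2GRAY).astype(int)
    bg=cv2.medianBlur(g.astype(np.uint8),31).astype(int)
    return hsv,g-bg
E
python3 - <<'E'
from meas import *
t=camera("top"); s=camera("scene")
hs,d=masks(t)
sat=((hs[...,1]>70)|(hs[...,2]<70)).astype(np.uint8)
print("flat top z0/.015",rect(t,sat,0.0,(265,280,60,60),30),rect(t,sat,.015,(265,280,60,60),30))
print("tongs",rect(t,(abs(d)>22).astype(np.uint8),.011,(195,208,90,105),12))
print("pen",rect(t,((d>25)|(hs[...,1]>110)).astype(np.uint8),.008,(155,178,68,70),20))
hs2,d2=masks(s)
print("pen s",rect(s,((d2>18)|(hs2[...,1]>110)).astype(np.uint8),.008,(148,248,40,90),20))
print("tongs s",rect(s,(abs(d2)>14).astype(np.uint8),.011,(225,236,55,122),12))
tc=lambda L:[(200+a/4.333,125+b/4.333) for a,b in L]
sc=lambda L:[(145+a/4.333,185+b/4.333) for a,b in L]
print("tall top corners",ray(t,tc([(103,22),(40,105),(110,178),(215,150)]),.083)[:,:2].round(4).tolist())
print("tall base",ray(t,tc([(155,228),(222,170)]),0)[:,:2].round(4).tolist())
print("tall s top",ray(s,sc([(40,32),(32,112),(200,85)]),.083)[:,:2].round(4).tolist(),"base",ray(s,sc([(80,245),(208,240)]),0)[:,:2].round(4).tolist())
# plates: outermost edge
for n,p,rad in(("small",(.6445,-.265),.06),("large",(.47,-.443),.075)):
  for c in(t,s):
    g=cv2.GaussianBlur(cv2.cvtColor(c["color"],cv2.COLOR_BGR2GRAY),(3,3),0).astype(np.float32)
    for zz in(.011,):
      P=[]
      for a in np.linspace(0,2*np.pi,120,endpoint=False):
        rr=np.arange(rad+.008,rad-.008,-.0004)
        W=np.c_[p[0]+rr*np.cos(a),p[1]+rr*np.sin(a),np.full(len(rr),zz)]; uv=proj(c,W).astype(np.float32)
        v=cv2.remap(g,uv[:,:1],uv[:,1:],cv2.INTER_LINEAR)[:,0]; dd=v[5:]-v[:-5]
        k=np.argmax(dd)
        if dd[k]>8: P.append(W[k+2])
      P=np.array(P); ok=np.ones(len(P),bool)
      for _ in range(6):
        ctr,rf=circ(P[ok]); e=abs(np.linalg.norm(P[:,:2]-ctr,axis=1)-rf); ok=e<max(.001,1.5*np.median(e))
      print(n,ctr.round(4),rf.round(4),ok.sum(),len(P))
E
```

```text
flat top z0/.015 [ 415.3 -213.    73.1   48.9  147.1 1021. ] [ 414.5 -213.3   71.9   48.1  147.1 1021. ]
tongs [ 518.3 -113.6  176.   147.7    4.6  654. ]
pen [584.  -14.5 111.3  15.6 136.5 273. ]
pen s [590.6 -17.1 127.2  13.5 139.3 343. ]
tongs s [ 505.9 -114.7  201.1   40.6  142.5  876. ]
tall top corners [[0.7167, -0.0942], [0.6829, -0.0705], [0.6532, -0.0979], [0.6641, -0.1381]]
tall base [[0.6599, -0.1038], [0.6852, -0.1318]]
tall s top [[0.7126, -0.0899], [0.6804, -0.0676], [0.6522, -0.1182]] base [[0.6894, -0.0714], [0.6593, -0.1086]]
small [ 0.6461 -0.2659] 0.0595 68 70
small [ 0.6456 -0.2644] 0.0587 50 50
large [ 0.4714 -0.4453] 0.0746 111 113
large [ 0.4708 -0.4435] 0.0738 53 53
```

```bash
python3 -c "
from h import *
plan(.276,-.561,.25,-45.5)"
```

```text
shift [ 0.0003  0.0004 -0.0511] turn [array([-0.    ,  0.0002, -0.1594])] t 0.3
```

```bash
python3 -m crank '[{"z":-0.02,"az":-0.06},{"z":-0.04,"az":-0.11},{"z":-0.05,"az":-0.159},{"z":-0.05,"az":-0.159},{"z":-0.05,"az":-0.159}]'; python3 -c "
from h import *
plan(.683,-.1005,.2,-45.5)"
```

```text
shift [-0.2329 -0.5682 -0.001 ] turn [array([-0.    ,  0.0002, -0.1594])] t 0.3schema error: expected keys x, y, z, ax, ay, az, claw
```

```bash
python3 -m crank '[{"x":0,"y":0,"z":-0.02,"ax":0,"ay":0,"az":-0.06,"claw":-1},{"x":0,"y":0,"z":-0.04,"ax":0,"ay":0,"az":-0.11,"claw":-1},{"x":0,"y":0,"z":-0.05,"ax":0,"ay":0,"az":-0.159,"claw":-1},{"x":0,"y":0,"z":-0.05,"ax":0,"ay":0,"az":-0.159,"claw":-1},{"x":0,"y":0,"z":-0.05,"ax":0,"ay":0,"az":-0.159,"claw":-1}]'; python3 -c "
from h import *
plan(.683,-.1005,.2,-45.5)"
```

```text
time: 0.72
ee_pos: [0.2763, -0.5608, 0.2491]
eef_rot: [0.921, -0.389, 0.0, 0.0]
ft_force: [-0.9, 0.4, 0.5]
width: 0.087
shift [-0.0457 -0.6125  0.049 ] turn [array([ 0.    , -0.0003, -0.002 ])] t 0.72
```

```bash

python3 -m crank '[{"x":-0.003,"y":-0.03,"z":0,"ax":0,"ay":0,"az":0,"claw":-1},{"x":-0.006,"y":-0.07,"z":0,"ax":0,"ay":0,"az":0,"claw":-1},{"x":-0.009,"y":-0.11,"z":0,"ax":0,"ay":0,"az":0,"claw":-1},{"x":-0.012,"y":-0.15,"z":0,"ax":0,"ay":0,"az":0,"claw":-1},{"x":-0.014,"y":-0.19,"z":0,"ax":0,"ay":0,"az":0,"claw":-1}]' >/dev/null
python3 -m crank '[{"x":-0.003,"y":-0.04,"z":0,"ax":0,"ay":0,"az":0,"claw":-1},{"x":-0.006,"y":-0.08,"z":0,"ax":0,"ay":0,"az":0,"claw":-1},{"x":-0.009,"y":-0.12,"z":0,"ax":0,"ay":0,"az":0,"claw":-1},{"x":-0.012,"y":-0.16,"z":0,"ax":0,"ay":0,"az":0,"claw":-1},{"x":-0.015,"y":-0.2,"z":0,"ax":0,"ay":0,"az":0,"claw":-1}]' >/dev/null
python3 -m crank '[{"x":-0.003,"y":-0.04,"z":0,"ax":0,"ay":0,"az":0,"claw":-1},{"x":-0.006,"y":-0.08,"z":0,"ax":0,"ay":0,"az":0,"claw":-1},{"x":-0.009,"y":-0.11,"z":0,"ax":0,"ay":0,"az":0,"claw":-1},{"x":-0.012,"y":-0.14,"z":0,"ax":0,"ay":0,"az":0,"claw":-1},{"x":-0.012,"y":-0.15,"z":0,"ax":0,"ay":0,"az":0,"claw":-1}]'
python3 -c "
from h import *
plan(.683,-.1005,.15,-45.5)
cv2.imwrite('pics/s1.png',camera('scene')['color'])"
```

```text
time: 1.97
ee_pos: [0.6346, -0.1474, 0.2471]
eef_rot: [0.923, -0.386, -0.001, -0.001]
ft_force: [-0.2, -0.2, 0.1]
width: 0.0871
shift [ 0.0009 -0.0673  0.0972] turn [array([-0.0005,  0.0017,  0.0008])] t 1.97
```

View pics/s1.png

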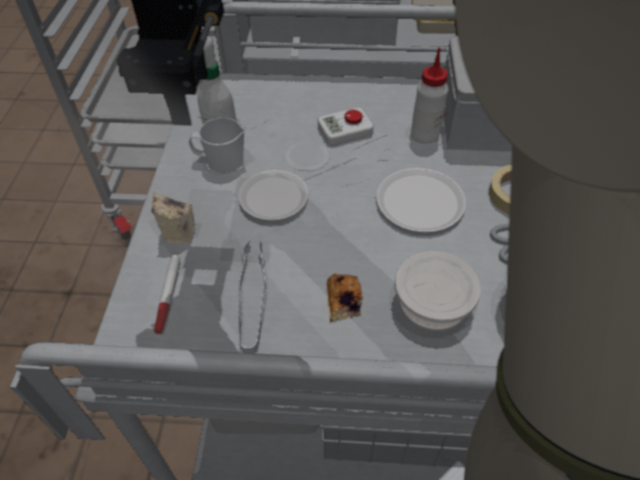

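```bash

python3 -m crank '[{"x":0,"y":-0.03,"z":0.03,"ax":0,"ay":0,"az":0,"claw":-1},{"x":0.001,"y":-0.055,"z":0.06,"ax":0,"ay":0.001,"az":0,"claw":-1},{"x":0.001,"y":-0.067,"z":0.09,"ax":0,"ay":0.001,"az":0,"claw":-1},{"x":0.001,"y":-0.067,"z":0.097,"ax":0,"ay":0.001,"az":0,"claw":-1},{"x":0.001,"y":-0.067,"z":0.097,"ax":0,"ay":0.001,"az":0,"claw":-1}]'
python3 -c "
from h import *
plan(.683,-.1005,.023,-45.5)
c=camera('top')['color'];d=camera('scene')['color']
cv2.imwrite('pics/s2.png',np.hstack([cv2.resize(c[60:260,120:320],(400,400)),cv2.resize(d[100:300,80:280],(400,400))]))"
```

```text
time: 2.43
ee_pos: [0.6793, -0.1076, 0.1482]
eef_rot: [0.922, -0.388, -0.002, 0.002]
ft_force: [-0.2, -0.5, 0.4]
width: 0.0871
shift [-0.0021 -0.0082  0.1252] turn [array([ 0.0022,  0.0014, -0.0012])] t 2.43
```

View pics/s2.png

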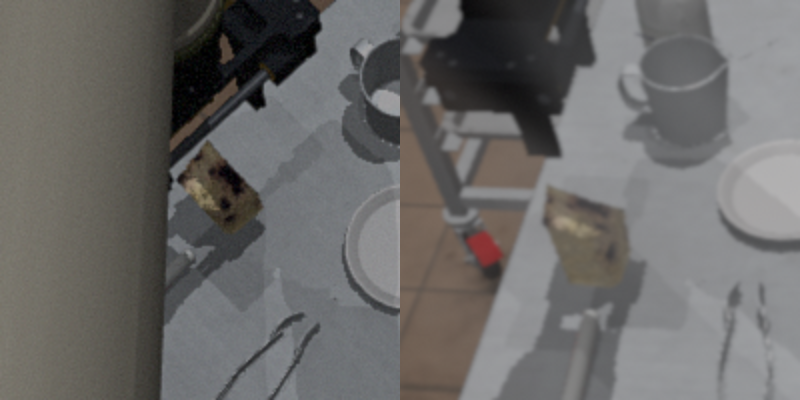

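The view shows the jaws open across the cake, with the long side of the body along the jaw axis. The arm still had about 8 mm to settle, so I'll correct that and then descend.

```bash

python3 -m crank '[{"x":0,"y":0,"z":0,"ax":0,"ay":0,"az":0,"claw":-1},{"x":0,"y":0,"z":0,"ax":0,"ay":0,"az":0,"claw":-1},{"x":0,"y":0,"z":0,"ax":0,"ay":0,"az":0,"claw":-1},{"x":0,"y":0,"z":0.02,"ax":0,"ay":0,"az":0,"claw":-1},{"x":0,"y":0,"z":0.04,"ax":0,"ay":0,"az":0,"claw":-1}]' > /dev/null
python3 -c "
from h import *
plan(.683,-.1005,.023,-45.5)"
```

```text
shift [-0.0055 -0.0049  0.0911] turn [array([-0.0012, -0.0028, -0.0008])] t 2.95
```

```bash

python3 -m crank '[{"x":0,"y":0,"z":0,"ax":0,"ay":0,"az":0,"claw":-1},{"x":0,"y":0,"z":0,"ax":0,"ay":0,"az":0,"claw":-1},{"x":0,"y":0,"z":0,"ax":0,"ay":0,"az":0,"claw":-1},{"x":0,"y":0,"z":0,"ax":0,"ay":0,"az":0,"claw":-1},{"x":0,"y":0,"z":0,"ax":0,"ay":0,"az":0,"claw":-1}]' 
python3 -c "
from h import *
plan(.683,-.1005,.023,-45.5)"
```

```text
time: 3.37
ee_pos: [0.6824, -0.1071, 0.1137]
eef_rot: [0.922, -0.387, 0.002, 0.0]
ft_force: [-0.8, -0.6, 0.7]
width: 0.0872
shift [-0.0046 -0.005   0.0907] turn [array([-0.0006, -0.0019, -0.0005])] t 3.37
```

```bash

python3 -m crank '[{"x":-0.005,"y":-0.005,"z":0.01,"ax":-0.0006,"ay":-0.002,"az":0,"claw":-1},{"x":-0.005,"y":-0.005,"z":0.03,"ax":-0.0006,"ay":-0.002,"az":0,"claw":-1},{"x":-0.005,"y":-0.005,"z":0.05,"ax":-0.0006,"ay":-0.002,"az":0,"claw":-1},{"x":-0.005,"y":-0.005,"z":0.07,"ax":-0.0006,"ay":-0.002,"az":0,"claw":-1},{"x":-0.005,"y":-0.005,"z":0.09,"ax":-0.0006,"ay":-0.002,"az":0,"claw":-1}]'
python3 -m crank '[{"x":0,"y":0,"z":0,"ax":0,"ay":0,"az":0,"claw":-1},{"x":0,"y":0,"z":0,"ax":0,"ay":0,"az":0,"claw":-0.4},{"x":0,"y":0,"z":0,"ax":0,"ay":0,"az":0,"claw":1},{"x":0,"y":0,"z":0,"ax":0,"ay":0,"az":0,"claw":1},{"x":0,"y":0,"z":0,"ax":0,"ay":0,"az":0,"claw":1}]' 15
python3 -m crank '[{"x":0,"y":0,"z":0,"ax":0,"ay":0,"az":0,"claw":1},{"x":0,"y":0,"z":0,"ax":0,"ay":0,"az":0,"claw":1},{"x":0,"y":0,"z":0,"ax":0,"ay":0,"az":0,"claw":1},{"x":0,"y":0,"z":0,"ax":0,"ay":0,"az":0,"claw":1},{"x":0,"y":0,"z":0,"ax":0,"ay":0,"az":0,"claw":1}]'
```

```text
time: 3.78
ee_pos: [0.6817, -0.0994, 0.0209]
eef_rot: [0.922, -0.387, -0.001, 0.0]
ft_force: [0.2, 0.2, -0.0]
width: 0.0874
time: 4.2
ee_pos: [0.6828, -0.1001, 0.0237]
eef_rot: [0.922, -0.387, -0.0, -0.0]
ft_force: [-0.1, -0.1, 0.5]
width: 0.068
time: 4.62
ee_pos: [0.682, -0.1003, 0.0225]
eef_rot: [0.922, -0.387, -0.001, 0.0]
ft_force: [-0.4, 0.4, 2.8]
width: 0.0469
```

```bash

python3 -m crank '[{"x":0,"y":0,"z":0,"ax":0,"ay":0,"az":0,"claw":1},{"x":0,"y":0,"z":0,"ax":0,"ay":0,"az":0,"claw":1},{"x":0,"y":0,"z":-0.01,"ax":0,"ay":0,"az":0,"claw":1},{"x":0,"y":0,"z":-0.03,"ax":0,"ay":0,"az":0,"claw":1},{"x":0,"y":0,"z":-0.06,"ax":0,"ay":0,"az":0,"claw":1}]' 20
python3 -m crank '[{"x":0,"y":0,"z":-0.02,"ax":0,"ay":0,"az":0,"claw":1},{"x":0,"y":0,"z":-0.03,"ax":0,"ay":0,"az":0,"claw":1},{"x":0,"y":0,"z":-0.03,"ax":0,"ay":0,"az":0,"claw":1},{"x":0,"y":0,"z":-0.03,"ax":0,"ay":0,"az":0,"claw":1},{"x":0,"y":0,"z":-0.03,"ax":0,"ay":0,"az":0,"claw":1}]'
python3 -c "
from h import *
plan(.6459,-.2653,.11,-45.5)
c=camera('top')['color'];d=camera('scene')['color']
cv2.imwrite('pics/s3.png',np.hstack([cv2.resize(c[60:260,120:320],(400,400)),cv2.resize(d[100:300,80:280],(400,400))]))"
```

```text
time: 5.03
ee_pos: [0.6799, -0.0999, 0.0803]
eef_rot: [0.922, -0.387, -0.004, 0.001]
ft_force: [0.4, 0.3, -1.2]
width: 0.0465
time: 5.45
ee_pos: [0.681, -0.1001, 0.1102]
eef_rot: [0.922, -0.387, -0.002, 0.001]
ft_force: [-0.4, 0.1, -1.3]
width: 0.0465
shift [0.0933 0.1407 0.0003] turn [array([ 0.0015,  0.002 , -0.0004])] t 5.45
```

View pics/s3.png

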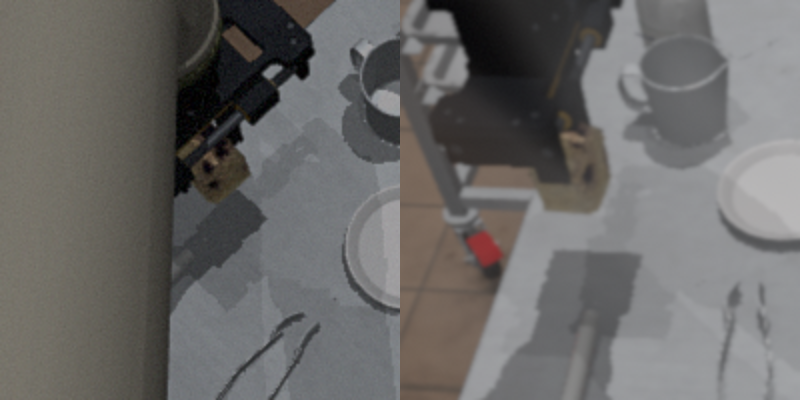

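The cake is held upright at a width of 46.5 mm. Now I'll carry it to the small plate.

```bash

python3 -m crank '[{"x":0.01,"y":0.015,"z":0,"ax":0,"ay":0,"az":0,"claw":1},{"x":0.025,"y":0.035,"z":0,"ax":0.001,"ay":0.001,"az":0,"claw":1},{"x":0.04,"y":0.06,"z":0,"ax":0.001,"ay":0.001,"az":0,"claw":1},{"x":0.055,"y":0.085,"z":0,"ax":0.001,"ay":0.001,"az":0,"claw":1},{"x":0.07,"y":0.11,"z":0,"ax":0.001,"ay":0.002,"az":0,"claw":1}]' >/dev/null
python3 -m crank '[{"x":0.013,"y":0.02,"z":0,"ax":0,"ay":0,"az":0,"claw":1},{"x":0.02,"y":0.03,"z":0,"ax":0,"ay":0,"az":0,"claw":1},{"x":0.023,"y":0.031,"z":0,"ax":0,"ay":0,"az":0,"claw":1},{"x":0.023,"y":0.031,"z":0,"ax":0,"ay":0,"az":0,"claw":1},{"x":0.023,"y":0.031,"z":0,"ax":0,"ay":0,"az":0,"claw":1}]'
python3 -m crank '[{"x":0,"y":0,"z":0,"ax":0,"ay":0,"az":0,"claw":1},{"x":0,"y":0,"z":0,"ax":0,"ay":0,"az":0,"claw":1},{"x":0,"y":0,"z":0,"ax":0,"ay":0,"az":0,"claw":1},{"x":0,"y":0,"z":0,"ax":0,"ay":0,"az":0,"claw":1},{"x":0,"y":0,"z":0,"ax":0,"ay":0,"az":0,"claw":1}]'
python3 -c "
from h import *
plan(.6459,-.2653,.029,-45.5)
t=camera('top');s=camera('scene');c=t['color'];d=s['color']
print(proj(s,[.6459,-.2653,.013]))
cv2.imwrite('pics/s4.png',np.hstack([cv2.resize(c[80:280,220:420],(400,400),interpolation=2),cv2.resize(d[80:280,180:380],(400,400),interpolation=2)]))"
```

```text
time: 6.38
ee_pos: [0.6472, -0.2628, 0.1118]
eef_rot: [0.922, -0.386, 0.001, -0.001]
ft_force: [-0.4, 0.3, -0.4]
width: 0.047
time: 6.8
ee_pos: [0.6466, -0.265, 0.1122]
eef_rot: [0.922, -0.387, 0.001, 0.0]
ft_force: [-0.1, 0.2, -0.6]
width: 0.0466
shift [-0.0004  0.0008  0.0832] turn [array([-0.0004, -0.0011, -0.0002])] t 6.8
[[273.20112188 193.08886047]]
```

View pics/s4.png

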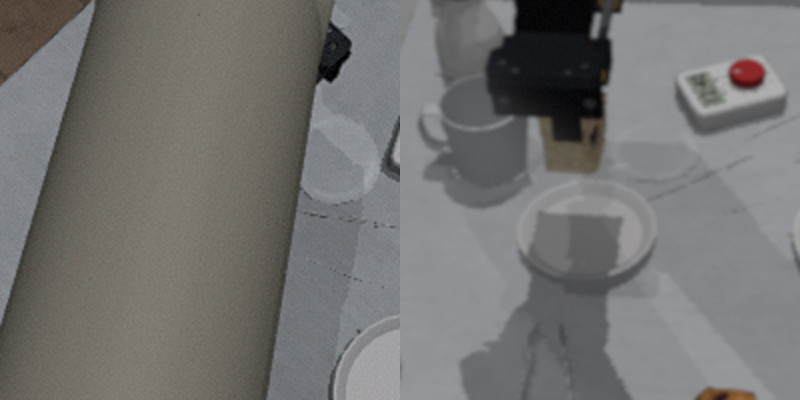

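```bash

python3 -m crank '[{"x":0,"y":0.001,"z":0.015,"ax":0,"ay":-0.001,"az":0,"claw":1},{"x":0,"y":0.001,"z":0.035,"ax":0,"ay":-0.001,"az":0,"claw":1},{"x":0,"y":0.001,"z":0.055,"ax":0,"ay":-0.001,"az":0,"claw":1},{"x":0,"y":0.001,"z":0.07,"ax":0,"ay":-0.001,"az":0,"claw":1},{"x":0,"y":0.001,"z":0.078,"ax":0,"ay":-0.001,"az":0,"claw":1}]' >/dev/null
python3 -m crank '[{"x":0,"y":0,"z":0.002,"ax":0,"ay":0,"az":0,"claw":1},{"x":0,"y":0,"z":0.004,"ax":0,"ay":0,"az":0,"claw":1},{"x":0,"y":0,"z":0.005,"ax":0,"ay":0,"az":0,"claw":1},{"x":0,"y":0,"z":0.005,"ax":0,"ay":0,"az":0,"claw":1},{"x":0,"y":0,"z":0.005,"ax":0,"ay":0,"az":0,"claw":1}]'
python3 -c "
from h import *
plan(.6459,-.2653,.0278,-45.5)"
```

```text
time: 7.73
ee_pos: [0.6465, -0.2663, 0.0301]
eef_rot: [0.922, -0.387, 0.001, -0.0]
ft_force: [-0.5, -0.2, -0.8]
width: 0.0464
shift [-0.0011 -0.0002  0.0023] turn [array([-0.0007, -0.0007, -0.0004])] t 7.73
```

```bash

python3 -m crank '[{"x":-0.001,"y":0,"z":0.001,"ax":-0.0006,"ay":-0.0006,"az":0,"claw":1},{"x":-0.001,"y":0,"z":0.002,"ax":-0.0006,"ay":-0.0006,"az":0,"claw":1},{"x":-0.001,"y":0,"z":0.0023,"ax":-0.0006,"ay":-0.0006,"az":0,"claw":1},{"x":-0.001,"y":0,"z":0.0023,"ax":-0.0006,"ay":-0.0006,"az":0,"claw":1},{"x":-0.001,"y":0,"z":0.0023,"ax":-0.0006,"ay":-0.0006,"az":0,"claw":1}]'
python3 -m crank '[{"x":0,"y":0,"z":0,"ax":0,"ay":0,"az":0,"claw":0},{"x":0,"y":0,"z":0,"ax":0,"ay":0,"az":0,"claw":-0.2},{"x":0,"y":0,"z":0,"ax":0,"ay":0,"az":0,"claw":-0.3},{"x":0,"y":0,"z":0,"ax":0,"ay":0,"az":0,"claw":-0.5},{"x":0,"y":0,"z":0,"ax":0,"ay":0,"az":0,"claw":-1}]'
python3 -m crank '[{"x":0,"y":0,"z":0,"ax":0,"ay":0,"az":0,"claw":-1},{"x":0,"y":0,"z":0,"ax":0,"ay":0,"az":0,"claw":-1},{"x":0,"y":0,"z":-0.02,"ax":0,"ay":0,"az":0,"claw":-1},{"x":0,"y":0,"z":-0.05,"ax":0,"ay":0,"az":0,"claw":-1},{"x":0,"y":0,"z":-0.09,"ax":0,"ay":0,"az":0,"claw":-1}]'
python3 -m crank '[{"x":0,"y":0.02,"z":-0.03,"ax":0,"ay":0,"az":0,"claw":-1},{"x":0,"y":0.05,"z":-0.05,"ax":0,"ay":0,"az":0,"claw":-1},{"x":0,"y":0.08,"z":-0.07,"ax":0,"ay":0,"az":0,"claw":-1},{"x":0,"y":0.11,"z":-0.08,"ax":0,"ay":0,"az":0,"claw":-1},{"x":0,"y":0.14,"z":-0.08,"ax":0,"ay":0,"az":0,"claw":-1}]'
python3 -c "
from h import *
plan(.415,-.213,.2,57)"
```

```text
time: 8.15
ee_pos: [0.6455, -0.2655, 0.0275]
eef_rot: [0.922, -0.387, -0.0, -0.0]
ft_force: [-1.7, 0.7, 6.7]
width: 0.0463
time: 8.57
ee_pos: [0.6451, -0.2653, 0.0265]
eef_rot: [0.922, -0.387, -0.001, -0.0]
ft_force: [-0.6, 0.2, 0.4]
width: 0.0628
time: 8.98
ee_pos: [0.6435, -0.2648, 0.1148]
eef_rot: [0.922, -0.387, -0.003, 0.0]
ft_force: [0.2, -1.1, -0.6]
width: 0.0858
time: 9.4
ee_pos: [0.5456, -0.3649, 0.2003]
eef_rot: [0.922, -0.387, 0.002, 0.0]
ft_force: [-0.0, -0.2, -0.2]
width: 0.0872
shift [-0.1999 -0.0132 -0.0004] turn [array([-0.0015, -0.0013,  0.6759])] t 9.4
```

```bash

python3 -m crank '[{"x":-0.03,"y":0,"z":0,"ax":0,"ay":0,"az":0,"claw":-1},{"x":-0.07,"y":-0.003,"z":0,"ax":0,"ay":0,"az":0,"claw":-1},{"x":-0.11,"y":-0.006,"z":0,"ax":0,"ay":0,"az":0,"claw":-1},{"x":-0.15,"y":-0.01,"z":0,"ax":0,"ay":0,"az":0,"claw":-1},{"x":-0.19,"y":-0.013,"z":0,"ax":0,"ay":0,"az":0,"claw":-1}]' >/dev/null
python3 -m crank '[{"x":0,"y":0,"z":0,"ax":0,"ay":0,"az":0.06,"claw":-1},{"x":0,"y":0,"z":0,"ax":0,"ay":0,"az":0.12,"claw":-1},{"x":0,"y":0,"z":0,"ax":0,"ay":0,"az":0.18,"claw":-1},{"x":0,"y":0,"z":0,"ax":0,"ay":0,"az":0.24,"claw":-1},{"x":0,"y":0,"z":0,"ax":0,"ay":0,"az":0.3,"claw":-1}]' >/dev/null
python3 -m crank '[{"x":0,"y":0,"z":0,"ax":0,"ay":0,"az":0.06,"claw":-1},{"x":0,"y":0,"z":0,"ax":0,"ay":0,"az":0.12,"claw":-1},{"x":0,"y":0,"z":0,"ax":0,"ay":0,"az":0.18,"claw":-1},{"x":0,"y":0,"z":0,"ax":0,"ay":0,"az":0.24,"claw":-1},{"x":0,"y":0,"z":0,"ax":0,"ay":0,"az":0.3,"claw":-1}]' 
python3 -c "
from h import *
plan(.415,-.213,.15,57)
t=camera('top');s=camera('scene');c=t['color'];d=s['color']
cv2.imwrite('pics/t5.png',c);cv2.imwrite('pics/sc5.png',d)
cv2.imwrite('pics/s5.png',np.hstack([cv2.resize(c[80:280,220:420],(400,400),interpolation=2),cv2.resize(d[130:230,220:320],(400,400),interpolation=2)]))"
```

```text
time: 10.65
ee_pos: [0.4217, -0.2187, 0.1972]
eef_rot: [-0.54, 0.842, 0.0, -0.0]
ft_force: [0.1, -0.4, -0.6]
width: 0.087
shift [-0.0024  0.0084  0.0473] turn [array([ 0.0005, -0.0001,  0.073 ])] t 10.65
```

View pics/s5.png

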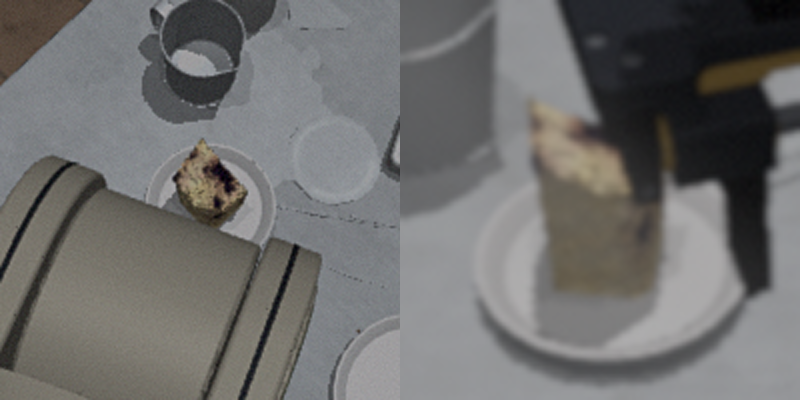

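```bash
python3 -c "
from h import *
t=camera('top');s=camera('scene')
R2=np.array([[.7,.714],[-.714,.7]]); c=np.array([.6459,-.2653])
f=lambda P:((P[:,:2]-c)@R2.T*1000).round(1).tolist()
print('base s',f(ray(s,[(258.8,202.5),(281.3,203.8)],.005)))
print('top s',f(ray(s,[(253,156),(280,175)],.088)))
print('top t',f(ray(t,[(321.5,149),(307.5,171),(343,174),(326.5,184)],.088)),'base',f(ray(t,[(327.5,192.5)],.005)))
print(r.read_state()['joint_positions'].round(2))
"
python3 -m crank '[{"x":0,"y":0.008,"z":0,"ax":0,"ay":0,"az":0.04,"claw":-1},{"x":-0.002,"y":0.008,"z":0.01,"ax":0,"ay":0,"az":0.073,"claw":-1},{"x":-0.002,"y":0.008,"z":0.03,"ax":0,"ay":0,"az":0.073,"claw":-1},{"x":-0.002,"y":0.008,"z":0.05,"ax":0,"ay":0,"az":0.073,"claw":-1},{"x":-0.002,"y":0.008,"z":0.05,"ax":0,"ay":0,"az":0.073,"claw":-1}]' 
python3 -c "
from h import *
plan(.415,-.213,.003,57)"
```

```text
base s [[23.6, 15.6], [-15.0, 17.0]]
top s [[28.5, -8.8], [-19.6, 33.6]]
top t [[28.7, -19.5], [19.0, 24.4], [-26.9, -12.7], [-19.1, 18.8]] base [[-15.9, 8.5]]
[ 0.77  0.02 -0.39  1.83  0.01  1.29 -1.61]
time: 11.27
ee_pos: [0.4132, -0.2128, 0.144]
eef_rot: [-0.481, 0.877, 0.003, -0.002]
ft_force: [0.1, 1.0, -1.1]
width: 0.0873
shift [-0.0008 -0.0025  0.141 ] turn [array([ 0.0031, -0.0003,  0.0048])] t 11.27
```

```bash

python3 -m crank '[{"x":-0.001,"y":-0.002,"z":0.02,"ax":0.002,"ay":0,"az":0.004,"claw":-1},{"x":-0.001,"y":-0.002,"z":0.04,"ax":0.002,"ay":0,"az":0.004,"claw":-1},{"x":-0.001,"y":-0.002,"z":0.06,"ax":0.002,"ay":0,"az":0.004,"claw":-1},{"x":-0.001,"y":-0.002,"z":0.08,"ax":0.002,"ay":0,"az":0.004,"claw":-1},{"x":-0.001,"y":-0.002,"z":0.09,"ax":0.002,"ay":0,"az":0.004,"claw":-1}]' >/dev/null
python3 -m crank '[{"x":0,"y":0,"z":0.015,"ax":0,"ay":0,"az":0,"claw":-1},{"x":0,"y":0,"z":0.025,"ax":0,"ay":0,"az":0,"claw":-1},{"x":0,"y":0,"z":0.035,"ax":0,"ay":0,"az":0,"claw":-1},{"x":0,"y":0,"z":0.035,"ax":0,"ay":0,"az":0,"claw":-1},{"x":0,"y":0,"z":0.035,"ax":0,"ay":0,"az":0,"claw":-1}]' >/dev/null
python3 -c "
from h import *
plan(.415,-.213,.003,57)"
```

```text
shift [0.0006 0.0026 0.0193] turn [array([-0.0012, -0.    , -0.0009])] t 12.1
```

```bash

python3 -m crank '[{"x":0,"y":0.002,"z":0.008,"ax":-0.001,"ay":0,"az":0,"claw":-1},{"x":0,"y":0.002,"z":0.014,"ax":-0.001,"ay":0,"az":0,"claw":-1},{"x":0,"y":0.002,"z":0.017,"ax":-0.001,"ay":0,"az":0,"claw":-1},{"x":0,"y":0.002,"z":0.0175,"ax":-0.001,"ay":0,"az":0,"claw":-0.5},{"x":0,"y":0.002,"z":0.0175,"ax":-0.001,"ay":0,"az":0,"claw":1}]' 10
python3 -m crank '[{"x":0,"y":0,"z":0,"ax":0,"ay":0,"az":0,"claw":1},{"x":0,"y":0,"z":0,"ax":0,"ay":0,"az":0,"claw":1},{"x":0,"y":0,"z":0,"ax":0,"ay":0,"az":0,"claw":1},{"x":0,"y":0,"z":0,"ax":0,"ay":0,"az":0,"claw":1},{"x":0,"y":0,"z":0,"ax":0,"ay":0,"az":0,"claw":1}]' 15
python3 -m crank '[{"x":0,"y":0,"z":0,"ax":0,"ay":0,"az":0,"claw":1},{"x":0,"y":0,"z":0,"ax":0,"ay":0,"az":0,"claw":1},{"x":0,"y":0,"z":0,"ax":0,"ay":0,"az":0,"claw":1},{"x":0,"y":0,"z":0,"ax":0,"ay":0,"az":0,"claw":1},{"x":0,"y":0,"z":0,"ax":0,"ay":0,"az":0,"claw":1}]' 20
```

```text
time: 12.52
ee_pos: [0.4156, -0.2127, 0.0045]
eef_rot: [-0.476, 0.879, -0.0, 0.0]
ft_force: [-0.9, 0.7, -0.7]
width: 0.0802
time: 12.93
ee_pos: [0.4158, -0.2129, 0.0048]
eef_rot: [-0.476, 0.879, -0.001, 0.0]
ft_force: [-0.3, -0.4, 1.1]
width: 0.0484
time: 13.35
ee_pos: [0.4157, -0.2132, 0.005]
eef_rot: [-0.476, 0.879, -0.001, -0.0]
ft_force: [-3.0, -0.2, 6.4]
width: 0.0314
```

```bash

python3 -m crank '[{"x":0,"y":0,"z":0,"ax":0,"ay":0,"az":0,"claw":1},{"x":0,"y":0,"z":0,"ax":0,"ay":0,"az":0,"claw":1},{"x":0,"y":0,"z":0,"ax":0,"ay":0,"az":0,"claw":1},{"x":0,"y":0,"z":0,"ax":0,"ay":0,"az":0,"claw":1},{"x":0,"y":0,"z":0,"ax":0,"ay":0,"az":0,"claw":1}]' 5
python3 -c "
from h import *
s=camera('scene');t=camera('top')
cv2.imwrite('pics/s6.png',np.hstack([cv2.resize(s['color'][220:360,270:410],(400,400),interpolation=2),cv2.resize(t['color'][240:380,220:360],(400,400),interpolation=2)]))"
```

```text
time: 13.77
ee_pos: [0.4158, -0.2131, 0.005]
eef_rot: [-0.476, 0.879, -0.001, 0.0]
ft_force: [-1.9, -0.8, 6.3]
width: 0.0319
```

View pics/s6.png

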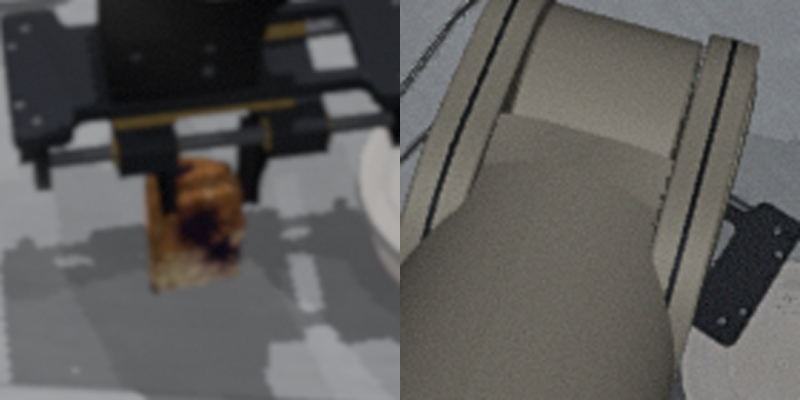

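```bash

python3 -c "
from h import *
s=camera('scene'); st=r.read_state(); q=R.from_quat(st['eef_rot']); print(q.as_matrix()[:,0].round(2))
for sg in(1,-1):
  for z in(0,-.019):
    for w in (.016,.03):
      p=st['ee_pos']+q.apply([sg*w,0,z]); uv=proj(s,p)[0]; print(sg,z,w,p.round(3),((uv-[270,220])*400/140).round())
  
m=proj(s,ray(s,[(322.5,321.5)],0));print(ray(s,[(324,321.5),(354.5,315)],0).round(4))
print(ray(s,[(329,319.5),(361,314)],0).round(4))
"
```

```text
[-0.55 -0.84  0.  ]
1 0 0.016 [ 0.407 -0.226  0.005] [237. 213.]
1 0 0.03 [ 0.399 -0.238  0.005] [264. 210.]
1 -0.019 0.016 [ 0.407 -0.226  0.024] [239. 192.]
1 -0.019 0.03 [ 0.399 -0.238  0.024] [266. 189.]
-1 0 0.016 [ 0.425 -0.2    0.005] [177. 221.]
-1 0 0.03 [ 0.432 -0.188  0.005] [150. 224.]
-1 -0.019 0.016 [ 0.425 -0.2    0.024] [177. 200.]
-1 -0.019 0.03 [ 0.432 -0.188  0.024] [150. 203.]
[[ 0.4035 -0.1654  0.    ]
 [ 0.3822 -0.2059  0.    ]]
[[ 0.4012 -0.1731  0.    ]
 [ 0.3772 -0.2141  0.    ]]
```

The jaws stopped at 32 mm rather than 44, and the cake was nudged, so this grasp is not sound. I'll open, back off and look again.

```bash

python3 -m crank '[{"x":0,"y":0,"z":0,"ax":0,"ay":0,"az":0,"claw":-1},{"x":0,"y":0,"z":0,"ax":0,"ay":0,"az":0,"claw":-1},{"x":0,"y":0,"z":0,"ax":0,"ay":0,"az":0,"claw":-1},{"x":0,"y":0,"z":0,"ax":0,"ay":0,"az":0,"claw":-1},{"x":0,"y":0,"z":0,"ax":0,"ay":0,"az":0,"claw":-1}]'
python3 -m crank '[{"x":0,"y":0,"z":-0.03,"ax":0,"ay":0,"az":0,"claw":-1},{"x":0,"y":0,"z":-0.07,"ax":0,"ay":0,"az":0,"claw":-1},{"x":0,"y":0,"z":-0.11,"ax":0,"ay":0,"az":0,"claw":-1},{"x":0,"y":0,"z":-0.15,"ax":0,"ay":0,"az":0,"claw":-1},{"x":0.02,"y":0,"z":-0.18,"ax":0,"ay":0,"az":0,"claw":-1}]' >/dev/null
python3 -m crank '[{"x":0.04,"y":0,"z":0,"ax":0,"ay":0,"az":0,"claw":-1},{"x":0.08,"y":0,"z":0,"ax":0,"ay":0,"az":0,"claw":-1},{"x":0.12,"y":0,"z":0,"ax":0,"ay":0,"az":0,"claw":-1},{"x":0.16,"y":0,"z":0,"ax":0,"ay":0,"az":0,"claw":-1},{"x":0.18,"y":0,"z":0,"ax":0,"ay":0,"az":0,"claw":-1}]' 
python3 -c "
from h import *
s=camera('scene');t=camera('top')
cv2.imwrite('pics/s7.png',np.hstack([cv2.resize(s['color'][250:350,300:400],(400,400),interpolation=2),cv2.resize(t['color'][260:360,250:350],(400,400),interpolation=2)]))"
```

```text
time: 14.33
ee_pos: [0.4157, -0.2127, 0.0045]
eef_rot: [-0.476, 0.879, -0.0, 0.0]
ft_force: [-0.8, 0.5, 0.1]
width: 0.0576
time: 15.17
ee_pos: [0.3027, -0.384, 0.1846]
eef_rot: [-0.474, 0.88, -0.001, -0.001]
ft_force: [0.8, -0.3, 0.1]
width: 0.0873
```

View pics/s7.png

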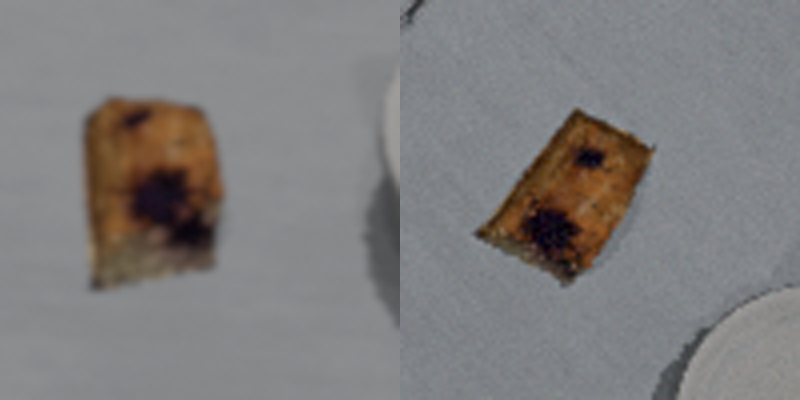

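The cake is still right way up, with corners at about (294,288), (314,297), (292,331) and (269,319). In the s6 view the half-open fingertips ended about 9 mm higher than the TCP: they retract as they open, so the pads bore on the cake's slope. I'll regrip lower.

```bash
python3 - <<'E'
from meas import *
t=camera("top"); hs,d=masks(t)
P=ray(t,[(294.25,287.5),(313.75,297),(292,330.75),(268.75,318.75)],.008)[:,:2]
c=P.mean(0); print(c.round(4),np.linalg.norm(np.diff(P,axis=0),axis=1).round(4))
for a,b in((0,3),(1,2)): v=P[a]-P[b]; print(np.degrees(np.arctan2(v[1],v[0])))
sat=((hs[...,1]>70)|(hs[...,2]<70)).astype(np.uint8)
print(rect(t,sat,.008,(255,275,70,65),30))
plan(c[0],c[1],.10,57)
E
```

```text
[ 0.4201 -0.2056] [0.0379 0.0692 0.0453]
-39.65433276783379
-33.57372211937166
[ 420.2 -205.4   72.    48.   145.5 1001. ]
shift [-0.2099  0.0005  0.0844] turn [array([-0.0002,  0.    , -0.0028])] t 15.32
```

```bash

python3 -m crank '[{"x":-0.04,"y":0,"z":0,"ax":0,"ay":0,"az":0,"claw":-0.45},{"x":-0.08,"y":0,"z":0,"ax":0,"ay":0,"az":0,"claw":-0.45},{"x":-0.12,"y":0,"z":0,"ax":0,"ay":0,"az":0,"claw":-0.45},{"x":-0.16,"y":0,"z":0.01,"ax":0,"ay":0,"az":0,"claw":-0.45},{"x":-0.2,"y":0,"z":0.02,"ax":0,"ay":0,"az":0,"claw":-0.45}]' >/dev/null
python3 -m crank '[{"x":-0.01,"y":0,"z":0.02,"ax":0,"ay":0,"az":0,"claw":-0.45},{"x":-0.01,"y":0,"z":0.04,"ax":0,"ay":0,"az":0,"claw":-0.45},{"x":-0.01,"y":0,"z":0.064,"ax":0,"ay":0,"az":0,"claw":-0.45},{"x":-0.01,"y":0,"z":0.064,"ax":0,"ay":0,"az":0,"claw":-0.45},{"x":-0.01,"y":0,"z":0.064,"ax":0,"ay":0,"az":0,"claw":-0.45}]'
python3 -c "
from h import *
plan(.4201,-.2055,.0,54.5)"
```

```text
time: 16.15
ee_pos: [0.4208, -0.2029, 0.1003]
eef_rot: [-0.477, 0.879, 0.001, -0.0]
ft_force: [-0.3, -0.1, 0.4]
width: 0.063
shift [ 0.0026 -0.0009  0.1003] turn [array([0.0007, 0.    , 0.0216])] t 16.15
```

```bash

python3 -m crank '[{"x":0.0025,"y":-0.001,"z":0.02,"ax":0,"ay":0,"az":0.022,"claw":-0.45},{"x":0.0025,"y":-0.001,"z":0.04,"ax":0,"ay":0,"az":0.022,"claw":-0.45},{"x":0.0025,"y":-0.001,"z":0.06,"ax":0,"ay":0,"az":0.022,"claw":-0.45},{"x":0.0025,"y":-0.001,"z":0.08,"ax":0,"ay":0,"az":0.022,"claw":-0.45},{"x":0.0025,"y":-0.001,"z":0.09,"ax":0,"ay":0,"az":0.022,"claw":-0.45}]' >/dev/null
python3 -m crank '[{"x":0,"y":0,"z":0.004,"ax":0,"ay":0,"az":0,"claw":-0.45},{"x":0,"y":0,"z":0.008,"ax":0,"ay":0,"az":0,"claw":-0.45},{"x":0,"y":0,"z":0.012,"ax":0,"ay":0,"az":0,"claw":-0.45},{"x":0,"y":0,"z":0.013,"ax":0,"ay":0,"az":0,"claw":-0.45},{"x":0,"y":0,"z":0.013,"ax":0,"ay":0,"az":0,"claw":-0.45}]'
python3 -c "
from h import *
plan(.4201,-.2055,-.006,54.5)"
```

```text
time: 16.98
ee_pos: [0.421, -0.2073, -0.0019]
eef_rot: [-0.457, 0.89, -0.001, 0.0]
ft_force: [0.4, 0.3, -0.4]
width: 0.0628
shift [-0.0009  0.0018  0.0041] turn [array([-0.0008, -0.    , -0.0013])] t 16.98
```

```bash

python3 -m crank '[{"x":0,"y":0.001,"z":0.002,"ax":0,"ay":0,"az":0,"claw":-0.45},{"x":0,"y":0.001,"z":0.004,"ax":0,"ay":0,"az":0,"claw":-0.45},{"x":0,"y":0.001,"z":0.004,"ax":0,"ay":0,"az":0,"claw":1},{"x":0,"y":0.001,"z":0.004,"ax":0,"ay":0,"az":0,"claw":1},{"x":0,"y":0.001,"z":0.004,"ax":0,"ay":0,"az":0,"claw":1}]' 8
python3 -m crank '[{"x":0,"y":0,"z":0,"ax":0,"ay":0,"az":0,"claw":1},{"x":0,"y":0,"z":0,"ax":0,"ay":0,"az":0,"claw":1},{"x":0,"y":0,"z":0,"ax":0,"ay":0,"az":0,"claw":1},{"x":0,"y":0,"z":0,"ax":0,"ay":0,"az":0,"claw":1},{"x":0,"y":0,"z":0,"ax":0,"ay":0,"az":0,"claw":1}]' 8
```

```text
time: 17.4
ee_pos: [0.4199, -0.2065, -0.0063]
eef_rot: [-0.457, 0.89, -0.0, 0.0]
ft_force: [-0.6, 1.6, 0.2]
width: 0.0503
time: 17.82
ee_pos: [0.4199, -0.2067, -0.0062]
eef_rot: [-0.457, 0.89, -0.0, 0.0]
ft_force: [-1.7, -1.5, 3.9]
width: 0.0434
```

```bash

python3 -m crank '[{"x":0,"y":0,"z":0,"ax":0,"ay":0,"az":0,"claw":1},{"x":0,"y":0,"z":0,"ax":0,"ay":0,"az":0,"claw":1},{"x":0,"y":0,"z":0,"ax":0,"ay":0,"az":0,"claw":1},{"x":0,"y":0,"z":-0.005,"ax":0,"ay":0,"az":0,"claw":1},{"x":0,"y":0,"z":-0.012,"ax":0,"ay":0,"az":0,"claw":1}]' 14
python3 -m crank '[{"x":0,"y":0,"z":-0.015,"ax":0,"ay":0,"az":0,"claw":1},{"x":0,"y":0,"z":-0.03,"ax":0,"ay":0,"az":0,"claw":1},{"x":0,"y":0,"z":-0.05,"ax":0,"ay":0,"az":0,"claw":1},{"x":0,"y":0,"z":-0.07,"ax":0,"ay":0,"az":0,"claw":1},{"x":0,"y":0,"z":-0.08,"ax":0,"ay":0,"az":0,"claw":1}]'
python3 -c "
from h import *
plan(.4712,-.4446,.086,54.5)
s=camera('scene');t=camera('top')
cv2.imwrite('pics/s8.png',cv2.resize(s['color'][180:360,250:490],(720,540),interpolation=2))"
```

```text
time: 18.23
ee_pos: [0.4197, -0.206, 0.0056]
eef_rot: [-0.457, 0.89, 0.0, 0.0]
ft_force: [-0.4, 0.1, -1.0]
width: 0.0352
time: 18.65
ee_pos: [0.4208, -0.2066, 0.0882]
eef_rot: [-0.457, 0.89, -0.001, 0.001]
ft_force: [1.1, -0.1, -0.4]
width: 0.0356
shift [ 0.164  -0.1796  0.0027] turn [array([-0.0017,  0.0002, -0.0011])] t 18.65
```

View pics/s8.png

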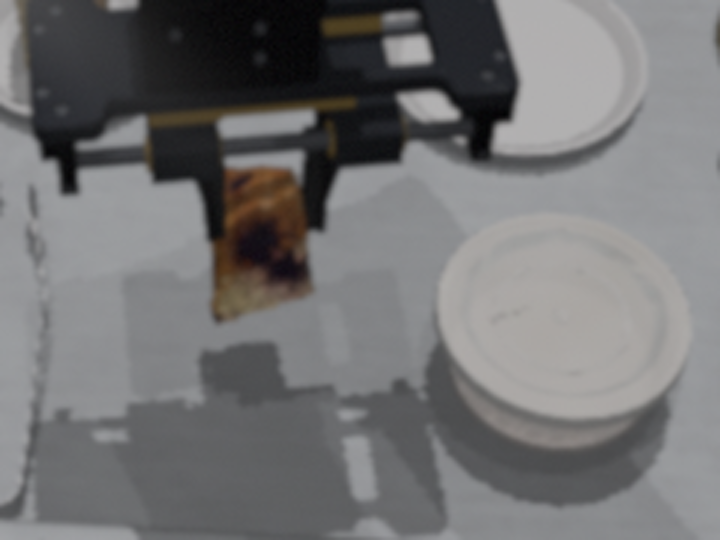

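The flat cake is held the right way up, at (263,245) in the crop. The grip settled at 35 mm, so I'll carry it gently and feel for the plate.

```bash

python3 -m crank '[{"x":0.005,"y":-0.005,"z":0,"ax":0,"ay":0,"az":0,"claw":1},{"x":0.014,"y":-0.015,"z":0,"ax":0,"ay":0,"az":0,"claw":1},{"x":0.025,"y":-0.027,"z":0,"ax":0,"ay":0,"az":0,"claw":1},{"x":0.037,"y":-0.04,"z":0,"ax":0,"ay":0,"az":0,"claw":1},{"x":0.05,"y":-0.055,"z":0,"ax":0,"ay":0,"az":0,"claw":1}]' >/dev/null
python3 -m crank '[{"x":0.013,"y":-0.015,"z":0,"ax":0,"ay":0,"az":0,"claw":1},{"x":0.026,"y":-0.029,"z":0,"ax":0,"ay":0,"az":0,"claw":1},{"x":0.04,"y":-0.043,"z":0,"ax":0,"ay":0,"az":0,"claw":1},{"x":0.053,"y":-0.057,"z":0,"ax":0,"ay":0,"az":0,"claw":1},{"x":0.066,"y":-0.071,"z":0,"ax":0,"ay":0,"az":0,"claw":1}]' >/dev/null
python3 -m crank '[{"x":0.013,"y":-0.014,"z":0,"ax":0,"ay":0,"az":0,"claw":1},{"x":0.025,"y":-0.028,"z":0,"ax":0,"ay":0,"az":0,"claw":1},{"x":0.036,"y":-0.041,"z":0,"ax":0,"ay":0,"az":0,"claw":1},{"x":0.044,"y":-0.05,"z":0,"ax":0,"ay":0,"az":0,"claw":1},{"x":0.048,"y":-0.054,"z":0,"ax":0,"ay":0,"az":0,"claw":1}]' 
python3 -m crank '[{"x":0,"y":0,"z":0,"ax":0,"ay":0,"az":0,"claw":1},{"x":0,"y":0,"z":0.01,"ax":0,"ay":0,"az":0,"claw":1},{"x":0,"y":0,"z":0.02,"ax":0,"ay":0,"az":0,"claw":1},{"x":0,"y":0,"z":0.03,"ax":0,"ay":0,"az":0,"claw":1},{"x":0,"y":0,"z":0.04,"ax":0,"ay":0,"az":0,"claw":1}]' 
python3 -c "
from h import *
plan(.4712,-.4446,.01,54.5)
s=camera('scene')
cv2.imwrite('pics/s9.png',cv2.resize(s['color'][120:260,340:500],(640,560),interpolation=2))"
```

```text
time: 20.0
ee_pos: [0.4691, -0.4479, 0.0838]
eef_rot: [-0.455, 0.89, 0.0, -0.001]
ft_force: [-0.7, -0.5, -0.4]
width: 0.0353
time: 20.42
ee_pos: [0.4702, -0.4437, 0.0442]
eef_rot: [-0.457, 0.889, 0.0, -0.0]
ft_force: [0.8, -0.1, -0.9]
width: 0.0353
shift [ 0.0001 -0.0013  0.0342] turn [array([ 0.0002,  0.    , -0.0009])] t 20.42
```

View pics/s9.png

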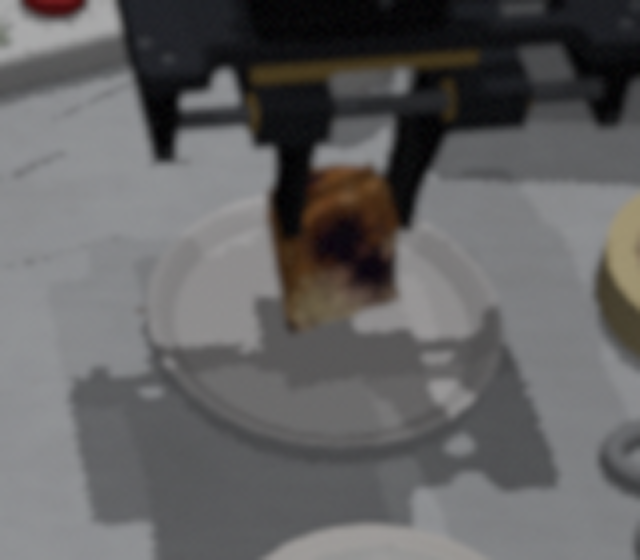

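The cake hangs level over the middle of the large plate, with its front edge at about (340,315) in the crop. I'll lower it while watching the force.

```bash

python3 -m crank '[{"x":0,"y":-0.001,"z":0.008,"ax":0,"ay":0,"az":0,"claw":1},{"x":0,"y":-0.001,"z":0.016,"ax":0,"ay":0,"az":0,"claw":1},{"x":0,"y":-0.001,"z":0.024,"ax":0,"ay":0,"az":0,"claw":1},{"x":0,"y":-0.001,"z":0.028,"ax":0,"ay":0,"az":0,"claw":1},{"x":0,"y":-0.001,"z":0.028,"ax":0,"ay":0,"az":0,"claw":1}]' |egrep 'pos|force|wid'
python3 -m crank '[{"x":0,"y":0,"z":0.001,"ax":0,"ay":0,"az":0,"claw":1},{"x":0,"y":0,"z":0.003,"ax":0,"ay":0,"az":0,"claw":1},{"x":0,"y":0,"z":0.005,"ax":0,"ay":0,"az":0,"claw":1},{"x":0,"y":0,"z":0.006,"ax":0,"ay":0,"az":0,"claw":1},{"x":0,"y":0,"z":0.006,"ax":0,"ay":0,"az":0,"claw":1}]' |egrep 'pos|force|wid'
python3 -m crank '[{"x":0,"y":0,"z":0.001,"ax":0,"ay":0,"az":0,"claw":1},{"x":0,"y":0,"z":0.002,"ax":0,"ay":0,"az":0,"claw":1},{"x":0,"y":0,"z":0.003,"ax":0,"ay":0,"az":0,"claw":1},{"x":0,"y":0,"z":0.003,"ax":0,"ay":0,"az":0,"claw":1},{"x":0,"y":0,"z":0.003,"ax":0,"ay":0,"az":0,"claw":1}]'|egrep 'pos|force|wid'
```

```text
ee_pos: [0.4708, -0.4448, 0.0165]
ft_force: [0.7, -1.0, -0.7]
width: 0.0355
ee_pos: [0.4713, -0.4452, 0.0116]
ft_force: [-0.3, 0.7, 0.4]
width: 0.0352
ee_pos: [0.4714, -0.4452, 0.0087]
ft_force: [-0.9, -0.0, -0.3]
width: 0.0353
```

```bash

python3 -m crank '[{"x":0,"y":0,"z":0.001,"ax":0,"ay":0,"az":0,"claw":1},{"x":0,"y":0,"z":0.002,"ax":0,"ay":0,"az":0,"claw":1},{"x":0,"y":0,"z":0.003,"ax":0,"ay":0,"az":0,"claw":1},{"x":0,"y":0,"z":0.003,"ax":0,"ay":0,"az":0,"claw":1},{"x":0,"y":0,"z":0.003,"ax":0,"ay":0,"az":0,"claw":1}]'|egrep 'pos|force|wid'
python3 -m crank '[{"x":0,"y":0,"z":0.001,"ax":0,"ay":0,"az":0,"claw":1},{"x":0,"y":0,"z":0.002,"ax":0,"ay":0,"az":0,"claw":1},{"x":0,"y":0,"z":0.002,"ax":0,"ay":0,"az":0,"claw":1},{"x":0,"y":0,"z":0.002,"ax":0,"ay":0,"az":0,"claw":1},{"x":0,"y":0,"z":0.002,"ax":0,"ay":0,"az":0,"claw":1}]'|egrep 'pos|force|wid'
```

```text
ee_pos: [0.4717, -0.4459, 0.0074]
ft_force: [-3.7, 1.4, 11.5]
width: 0.0354
ee_pos: [0.4717, -0.4463, 0.0069]
ft_force: [-8.0, 4.4, 23.3]
width: 0.0354
```

```bash

python3 -m crank '[{"x":0,"y":0,"z":-0.002,"ax":0,"ay":0,"az":0,"claw":1},{"x":0,"y":0,"z":-0.0035,"ax":0,"ay":0,"az":0,"claw":1},{"x":0,"y":0,"z":-0.0035,"ax":0,"ay":0,"az":0,"claw":1},{"x":0,"y":0,"z":-0.0035,"ax":0,"ay":0,"az":0,"claw":1},{"x":0,"y":0,"z":-0.0035,"ax":0,"ay":0,"az":0,"claw":1}]'|egrep 'pos|force|wid'
python3 -m crank '[{"x":0,"y":0,"z":0,"ax":0,"ay":0,"az":0,"claw":0.1},{"x":0,"y":0,"z":0,"ax":0,"ay":0,"az":0,"claw":-0.1},{"x":0,"y":0,"z":0,"ax":0,"ay":0,"az":0,"claw":-0.3},{"x":0,"y":0,"z":0,"ax":0,"ay":0,"az":0,"claw":-0.5},{"x":0,"y":0,"z":0,"ax":0,"ay":0,"az":0,"claw":-0.6}]'|egrep 'pos|force|wid'
python3 -m crank '[{"x":0,"y":0,"z":0,"ax":0,"ay":0,"az":0,"claw":-0.6},{"x":0,"y":0,"z":0,"ax":0,"ay":0,"az":0,"claw":-0.6},{"x":0,"y":0,"z":-0.01,"ax":0,"ay":0,"az":0,"claw":-0.6},{"x":0,"y":0,"z":-0.04,"ax":0,"ay":0,"az":0,"claw":-0.6},{"x":0,"y":0,"z":-0.08,"ax":0,"ay":0,"az":0,"claw":-0.6}]'|egrep 'pos|force|wid'
python3 -m crank '[{"x":0,"y":0,"z":-0.04,"ax":0,"ay":0,"az":0,"claw":-0.6},{"x":0,"y":0,"z":-0.08,"ax":0,"ay":0,"az":0,"claw":-0.6},{"x":-0.03,"y":0.03,"z":-0.1,"ax":0,"ay":0,"az":0,"claw":-0.6},{"x":-0.06,"y":0.06,"z":-0.1,"ax":0,"ay":0,"az":0,"claw":-0.6},{"x":-0.09,"y":0.09,"z":-0.1,"ax":0,"ay":0,"az":0,"claw":-0.6}]'|egrep 'pos|force|wid'
python3 -m crank '[{"x":-0.02,"y":0.025,"z":0,"ax":0,"ay":0,"az":0,"claw":-0.6},{"x":-0.02,"y":0.05,"z":0,"ax":0,"ay":0,"az":0,"claw":-0.6},{"x":-0.02,"y":0.07,"z":0,"ax":0,"ay":0,"az":0,"claw":-0.6},{"x":-0.02,"y":0.07,"z":0,"ax":0,"ay":0,"az":0,"claw":-0.6},{"x":-0.02,"y":0.07,"z":0,"ax":0,"ay":0,"az":0,"claw":-0.6}]'|egrep 'pos|force|wid'
python3 - <<'E'
from meas import *
t=camera("top"); s=camera("scene"); hs,d=masks(t)
sat=((hs[...,1]>70)|(hs[...,2]<70)).astype(np.uint8)
print("flat",rect(t,sat,.012,(390,240,76,76),30))
def pad(im,x,y,w,h,W,H): return cv2.resize(im[y:y+h,x:x+w],(W,H),interpolation=2)
cv2.imwrite("pics/s10.png",np.hstack([pad(t["color"],180,130,300,240,500,400),pad(s["color"],370,160,100,134,300,400)]))
E
```

```text
ee_pos: [0.4717, -0.4457, 0.0077]
ft_force: [-1.0, -0.5, 5.2]
width: 0.0356
ee_pos: [0.4712, -0.445, 0.0069]
ft_force: [0.7, -0.0, 0.1]
width: 0.0581
ee_pos: [0.4696, -0.4438, 0.0858]
ft_force: [0.8, -0.7, 0.2]
width: 0.0689
ee_pos: [0.4521, -0.3251, 0.1897]
ft_force: [1.3, 0.9, 1.1]
width: 0.0696
ee_pos: [0.4062, -0.2686, 0.1883]
ft_force: [-0.5, -0.4, -1.0]
width: 0.0695
flat [ 470.2 -439.1  158.8   41.4  155.2  561. ]
```

View pics/s10.png

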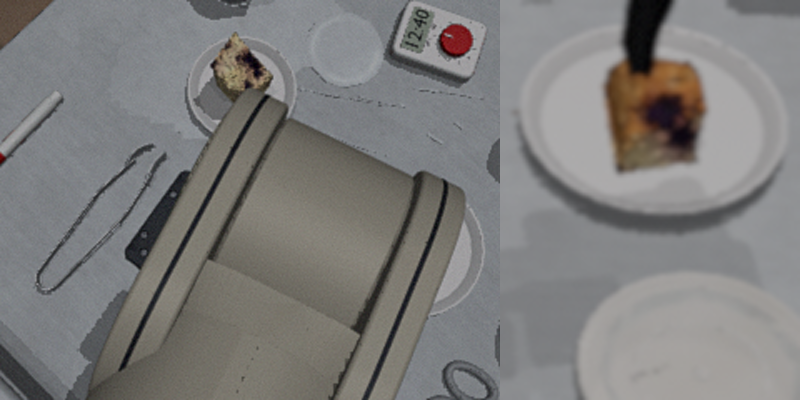

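The flat cake lies right way up in the large plate, near its middle; its base front edge runs (409,217)–(436,213) in the scene view. Next I'll measure the tongs.

```bash
python3 - <<'E'
from meas import *
t=camera("top"); s=camera("scene"); hs,d=masks(t); hs2,d2=masks(s)
def tong(c,dd,th,poly,z):
    pm=np.zeros(dd.shape,np.uint8); cv2.fillPoly(pm,[np.array(poly)],1)
    m=((abs(dd)>th)&(pm>0)).astype(np.uint8)
    return rect(c,m,z,(0,0,640,480),12)
poly=[(196,298),(262,212),(286,214),(286,230),(256,262),(214,312),(200,312)]
for z in(.005,.011,.019): print("t",tong(t,d,25,poly,z))
ps=[(232,240),(246,236),(272,236),(274,352),(232,352)]
for th in(10,14,18): print("s",tong(s,d2,th,ps,.011))
print("flat front",ray(s,[(409.3,217.3),(436,213.3)],.005).round(4), "large plate .4712 -.4446")
plan(.506,-.115,.12,52.5)
E
```

```text
t [ 504.5 -113.7  197.9   42.8  143.9  618. ]
t [ 503.6 -114.5  196.6   42.5  143.9  618. ]
t [ 502.4 -115.6  194.9   42.1  143.9  618. ]
s [ 506.9 -114.6  199.7   41.7  142.  1025. ]
s [ 506.5 -115.1  199.7   40.6  142.4  886. ]
s [ 506.5 -115.2  199.5   40.6  142.5  742. ]
flat front [[ 0.4574 -0.4026  0.005 ]
 [ 0.434  -0.4421  0.005 ]] large plate .4712 -.4446
shift [-0.1831  0.0094  0.0673] turn [array([-0.0005,  0.0001,  0.016 ])] t 24.83
```

```bash

python3 -m crank '[{"x":-0.03,"y":0,"z":0,"ax":0,"ay":0,"az":0,"claw":-0.2},{"x":-0.06,"y":0,"z":0,"ax":0,"ay":0,"az":0,"claw":-0.2},{"x":-0.1,"y":0,"z":0,"ax":0,"ay":0,"az":0,"claw":-0.2},{"x":-0.13,"y":0,"z":0.02,"ax":0,"ay":0,"az":0.016,"claw":-0.2},{"x":-0.16,"y":0,"z":0.04,"ax":0,"ay":0,"az":0.016,"claw":-0.2}]' >/dev/null
python3 -m crank '[{"x":0,"y":0,"z":0.01,"ax":0,"ay":0,"az":0,"claw":-0.2},{"x":0,"y":0,"z":0.02,"ax":0,"ay":0,"az":0,"claw":-0.2},{"x":0,"y":0,"z":0.03,"ax":0,"ay":0,"az":0,"claw":-0.2},{"x":0,"y":0,"z":0.03,"ax":0,"ay":0,"az":0,"claw":-0.2},{"x":0,"y":0,"z":0.03,"ax":0,"ay":0,"az":0,"claw":-0.2}]'
python3 -c "
from h import *
plan(.473,-.0908,-.003,53.2)"
```

```text
time: 25.67
ee_pos: [0.4991, -0.14, 0.1169]
eef_rot: [-0.442, 0.897, -0.0, -0.0]
ft_force: [0.5, 0.2, 0.1]
width: 0.0521
shift [-0.0231  0.0507  0.1199] turn [array([-0.0001, -0.0003, -0.0069])] t 25.67
```

```bash

python3 -m crank '[{"x":-0.01,"y":0.02,"z":0.0,"ax":0,"ay":0,"az":-0.007,"claw":-0.2},{"x":-0.02,"y":0.045,"z":0.0,"ax":0,"ay":0,"az":-0.007,"claw":-0.2},{"x":-0.023,"y":0.051,"z":0.02,"ax":0,"ay":0,"az":-0.007,"claw":-0.2},{"x":-0.023,"y":0.051,"z":0.04,"ax":0,"ay":0,"az":-0.007,"claw":-0.2},{"x":-0.023,"y":0.051,"z":0.06,"ax":0,"ay":0,"az":-0.007,"claw":-0.2}]' >/dev/null
python3 -m crank '[{"x":0,"y":0,"z":0.01,"ax":0,"ay":0,"az":0,"claw":-0.2},{"x":0,"y":0,"z":0.02,"ax":0,"ay":0,"az":0,"claw":-0.2},{"x":0,"y":0,"z":0.03,"ax":0,"ay":0,"az":0,"claw":-0.2},{"x":0,"y":0,"z":0.03,"ax":0,"ay":0,"az":0,"claw":-0.2},{"x":0,"y":0,"z":0.03,"ax":0,"ay":0,"az":0,"claw":-0.2}]'
python3 -c "
from h import *
plan(.473,-.0908,-.003,53.2)"
```

```text
time: 26.5
ee_pos: [0.4734, -0.0897, 0.0272]
eef_rot: [-0.449, 0.894, -0.0, 0.0]
ft_force: [0.2, -0.3, -0.1]
width: 0.0526
shift [ 0.0011 -0.0004  0.0302] turn [array([-0.0003, -0.    ,  0.0009])] t 26.5
```

```bash

python3 -m crank '[{"x":0.001,"y":0,"z":0.008,"ax":0,"ay":0,"az":0,"claw":-0.2},{"x":0.001,"y":0,"z":0.016,"ax":0,"ay":0,"az":0,"claw":-0.2},{"x":0.001,"y":0,"z":0.022,"ax":0,"ay":0,"az":0,"claw":-0.2},{"x":0.001,"y":0,"z":0.027,"ax":0,"ay":0,"az":0,"claw":-0.2},{"x":0.001,"y":0,"z":0.028,"ax":0,"ay":0,"az":0,"claw":-0.2}]' 10 |egrep 'pos|force|wid'
python3 -m crank '[{"x":0,"y":0,"z":0,"ax":0,"ay":0,"az":0,"claw":0},{"x":0,"y":0,"z":0,"ax":0,"ay":0,"az":0,"claw":1},{"x":0,"y":0,"z":0,"ax":0,"ay":0,"az":0,"claw":1},{"x":0,"y":0,"z":0,"ax":0,"ay":0,"az":0,"claw":1},{"x":0,"y":0,"z":0,"ax":0,"ay":0,"az":0,"claw":1}]' 10 |egrep 'pos|force|wid'
python3 -m crank '[{"x":0,"y":0,"z":0,"ax":0,"ay":0,"az":0,"claw":1},{"x":0,"y":0,"z":0,"ax":0,"ay":0,"az":0,"claw":1},{"x":0,"y":0,"z":0,"ax":0,"ay":0,"az":0,"claw":1},{"x":0,"y":0,"z":0,"ax":0,"ay":0,"az":0,"claw":1},{"x":0,"y":0,"z":0,"ax":0,"ay":0,"az":0,"claw":1}]' 40 |egrep 'pos|force|wid'
```

```text
ee_pos: [0.472, -0.0902, -0.002]
ft_force: [0.0, 0.5, 0.8]
width: 0.0521
ee_pos: [0.4729, -0.0904, -0.0007]
ft_force: [-0.1, 0.7, -0.0]
width: 0.0269
ee_pos: [0.4727, -0.0904, -0.0009]
ft_force: [0.4, -0.8, -0.2]
width: 0.0014
```

The jaws closed on nothing (1.4 mm), so I'll look.

```bash
python3 - <<'E'
from meas import *
t=camera("top"); s=camera("scene")
st=r.read_state(); print((proj(s,st["ee_pos"])-[210,220])*4, (proj(t,st["ee_pos"])-[190,200])*3.3)
cv2.imwrite("pics/s11.png",np.hstack([cv2.resize(s["color"][220:370,210:310],(400,600),interpolation=2),cv2.resize(t["color"][200:350,190:290],(400,600),interpolation=2)]))
E
```

```text
[[174.31870559 402.99732933]] [[121.92650835 263.03959804]]
```

View pics/s11.png

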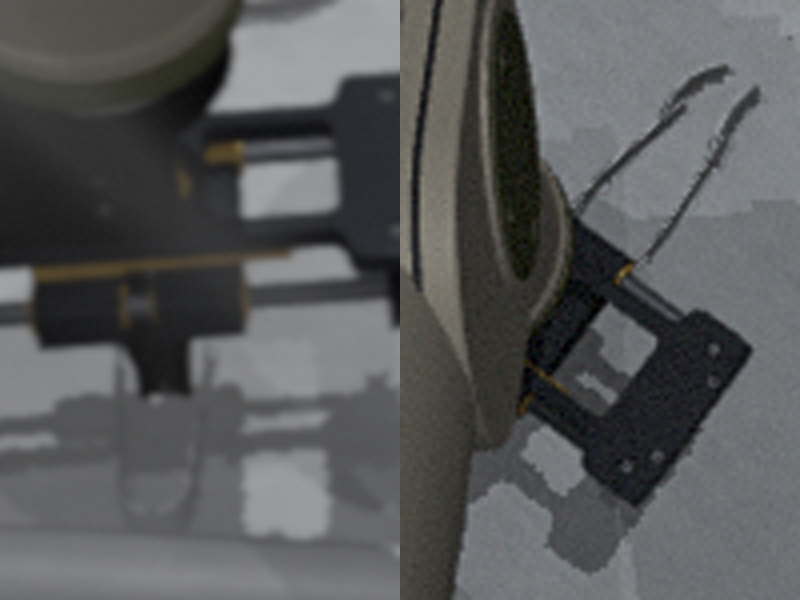

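The shut fingers are at crop (165,390), between the tongs' arms at x=120 and 208. The 10 N grip held at 27 mm, but the 40 N squeeze pushed past the thin arms. I'll lift straight out, open, measure again and regrip gently.

```bash

python3 -m crank '[{"x":0,"y":0,"z":-0.01,"ax":0,"ay":0,"az":0,"claw":1},{"x":0,"y":0,"z":-0.03,"ax":0,"ay":0,"az":0,"claw":1},{"x":0,"y":0,"z":-0.05,"ax":0,"ay":0,"az":0,"claw":1},{"x":0,"y":0,"z":-0.08,"ax":0,"ay":0,"az":0,"claw":-0.2},{"x":0,"y":0,"z":-0.11,"ax":0,"ay":0,"az":0,"claw":-0.2}]' 8 |egrep 'pos|force|wid'
python3 -m crank '[{"x":0.04,"y":0,"z":0,"ax":0,"ay":0,"az":0,"claw":-0.2},{"x":0.08,"y":0,"z":0,"ax":0,"ay":0,"az":0,"claw":-0.2},{"x":0.12,"y":0,"z":-0.02,"ax":0,"ay":0,"az":0,"claw":-0.2},{"x":0.15,"y":0,"z":-0.04,"ax":0,"ay":0,"az":0,"claw":-0.2},{"x":0.15,"y":0,"z":-0.06,"ax":0,"ay":0,"az":0,"claw":-0.2}]' |egrep 'pos|force|wid'
cat > tong.py <<'E'
from meas import *
t=camera("top"); s=camera("scene"); hs,d=masks(t); hs2,d2=masks(s)
def tong(c,dd,th,poly,z):
    pm=np.zeros(dd.shape,np.uint8); cv2.fillPoly(pm,[np.array(poly)],1)
    m=((abs(dd)>th)&(pm>0)).astype(np.uint8); 
    return rect(c,m,z,(0,0,640,480),12)
poly=[(196,298),(262,212),(286,214),(286,230),(256,262),(214,312),(200,312)]
print("t",tong(t,d,25,poly,.011))
ps=[(232,240),(246,236),(272,236),(274,352),(232,352)]
for th in(10,14,18): print("s",tong(s,d2,th,ps,.011))
E
python3 tong.py; python3 -c "
from h import *
plan(.473,-.0908,.03,53.2)"
```

```text
ee_pos: [0.4721, -0.0899, 0.1106]
ft_force: [0.5, 0.3, 0.0]
width: 0.0075
ee_pos: [0.3788, -0.2155, 0.1705]
ft_force: [0.0, -1.5, 1.0]
width: 0.0394
t [ 500.2 -117.4  199.2   45.5  141.7  627. ]
s [ 506.9 -114.6  199.7   41.8  142.  1011. ]
s [ 506.5 -115.2  199.8   40.6  142.5  890. ]
s [ 506.5 -115.2  199.5   40.6  142.5  753. ]
shift [-0.1506  0.0025  0.143 ] turn [array([-0.0034,  0.0002, -0.0004])] t 28.78
```

```bash

python3 -m crank '[{"x":-0.04,"y":0.001,"z":0.0,"ax":-0.001,"ay":0,"az":0,"claw":-0.2},{"x":-0.08,"y":0.002,"z":0.0,"ax":-0.002,"ay":0,"az":0,"claw":-0.2},{"x":-0.11,"y":0.0025,"z":0.02,"ax":-0.003,"ay":0,"az":0,"claw":-0.2},{"x":-0.14,"y":0.0025,"z":0.04,"ax":-0.003,"ay":0,"az":0,"claw":-0.2},{"x":-0.15,"y":0.0025,"z":0.06,"ax":-0.003,"ay":0,"az":0,"claw":-0.2}]' |egrep 'pos|force|wid'
python3 -m crank '[{"x":0,"y":0,"z":0.02,"ax":0,"ay":0,"az":0,"claw":-0.2},{"x":0,"y":0,"z":0.04,"ax":0,"ay":0,"az":0,"claw":-0.2},{"x":0,"y":0,"z":0.06,"ax":0,"ay":0,"az":0,"claw":-0.2},{"x":0,"y":0,"z":0.07,"ax":0,"ay":0,"az":0,"claw":-0.2},{"x":0,"y":0,"z":0.07,"ax":0,"ay":0,"az":0,"claw":-0.2}]' |egrep 'pos|force|wid'
python3 -c "
from h import *
plan(.473,-.0908,-.004,53)"
```

```text
ee_pos: [0.473, -0.0836, 0.1089]
ft_force: [0.3, 0.4, 0.2]
width: 0.0517
ee_pos: [0.4688, -0.0876, 0.0372]
ft_force: [-0.4, -0.1, -0.2]
width: 0.0526
shift [-0.     -0.0056  0.0412] turn [array([ 0.0044, -0.0005,  0.0033])] t 29.62
```

```bash

python3 -m crank '[{"x":0,"y":-0.0055,"z":0.01,"ax":0.003,"ay":0,"az":0.002,"claw":-0.2},{"x":0,"y":-0.0055,"z":0.02,"ax":0.003,"ay":0,"az":0.002,"claw":-0.2},{"x":0,"y":-0.0055,"z":0.03,"ax":0.003,"ay":0,"az":0.002,"claw":-0.2},{"x":0,"y":-0.0055,"z":0.038,"ax":0.003,"ay":0,"az":0.002,"claw":-0.2},{"x":0,"y":-0.0055,"z":0.039,"ax":0.003,"ay":0,"az":0.002,"claw":-0.2}]' 8 |egrep 'pos|force|wid'
python3 -m crank '[{"x":0,"y":0,"z":0,"ax":0,"ay":0,"az":0,"claw":0},{"x":0,"y":0,"z":0,"ax":0,"ay":0,"az":0,"claw":0.2},{"x":0,"y":0,"z":0,"ax":0,"ay":0,"az":0,"claw":0.4},{"x":0,"y":0,"z":0,"ax":0,"ay":0,"az":0,"claw":0.6},{"x":0,"y":0,"z":0,"ax":0,"ay":0,"az":0,"claw":0.6}]' 8 |egrep 'pos|force|wid'
python3 -m crank '[{"x":0,"y":0,"z":0,"ax":0,"ay":0,"az":0,"claw":0.6},{"x":0,"y":0,"z":0,"ax":0,"ay":0,"az":0,"claw":0.6},{"x":0,"y":0,"z":0,"ax":0,"ay":0,"az":0,"claw":0.6},{"x":0,"y":0,"z":0,"ax":0,"ay":0,"az":0,"claw":0.6},{"x":0,"y":0,"z":0,"ax":0,"ay":0,"az":0,"claw":0.6}]' 8 |egrep 'pos|force|wid'
```

```text
ee_pos: [0.4735, -0.0916, -0.0015]
ft_force: [-0.4, 0.5, 0.7]
width: 0.0523
ee_pos: [0.4749, -0.0918, 0.0004]
ft_force: [0.2, 0.8, 0.1]
width: 0.0266
ee_pos: [0.4745, -0.0918, 0.0]
ft_force: [0.1, -0.3, 0.6]
width: 0.0177
```

There's still no contact at 40 mm off centre, so I'll regrip at the middle as advised, and lower.

```bash

python3 -m crank '[{"x":0,"y":0,"z":-0.015,"ax":0,"ay":0,"az":0,"claw":0.6},{"x":0,"y":0,"z":-0.035,"ax":0,"ay":0,"az":0,"claw":0.6},{"x":0,"y":0,"z":-0.05,"ax":0,"ay":0,"az":0,"claw":0},{"x":0,"y":0,"z":-0.05,"ax":0,"ay":0,"az":0,"claw":-0.2},{"x":0,"y":0,"z":-0.05,"ax":0,"ay":0,"az":0,"claw":-0.2}]' 8 |egrep 'pos|force|wid'
python3 -m crank '[{"x":0,"y":-0.01,"z":0,"ax":0,"ay":0,"az":0,"claw":-0.2},{"x":0,"y":-0.02,"z":0,"ax":0,"ay":0,"az":0,"claw":-0.2},{"x":0,"y":-0.03,"z":0,"ax":0,"ay":0,"az":0,"claw":-0.2},{"x":0,"y":-0.038,"z":0,"ax":0,"ay":0,"az":0,"claw":-0.2},{"x":0,"y":-0.038,"z":0,"ax":0,"ay":0,"az":0,"claw":-0.2}]' 8 |egrep 'pos|force|wid'
python3 -c "
from h import *
plan(.5055,-.1145,-.008,53)"
```

```text
ee_pos: [0.475, -0.0919, 0.0505]
ft_force: [-1.0, 0.6, -0.2]
width: 0.0297
ee_pos: [0.5061, -0.1158, 0.0495]
ft_force: [-0.7, -1.0, -0.4]
width: 0.0513
shift [-0.0007  0.0013  0.0575] turn [array([-0.0002,  0.0001,  0.0001])] t 31.7
```

```bash

python3 -m crank '[{"x":-0.001,"y":0.001,"z":0.015,"ax":0,"ay":0,"az":0,"claw":-0.2},{"x":-0.001,"y":0.001,"z":0.03,"ax":0,"ay":0,"az":0,"claw":-0.2},{"x":-0.001,"y":0.001,"z":0.043,"ax":0,"ay":0,"az":0,"claw":-0.2},{"x":-0.001,"y":0.001,"z":0.05,"ax":0,"ay":0,"az":0,"claw":-0.2},{"x":-0.001,"y":0.001,"z":0.053,"ax":0,"ay":0,"az":0,"claw":-0.2}]' 8 |egrep 'pos|force|wid'
python3 -m crank '[{"x":0,"y":0,"z":0.002,"ax":0,"ay":0,"az":0,"claw":-0.2},{"x":0,"y":0,"z":0.004,"ax":0,"ay":0,"az":0,"claw":-0.2},{"x":0,"y":0,"z":0.004,"ax":0,"ay":0,"az":0,"claw":0},{"x":0,"y":0,"z":0.004,"ax":0,"ay":0,"az":0,"claw":0.1},{"x":0,"y":0,"z":0.004,"ax":0,"ay":0,"az":0,"claw":0.2}]' 8 |egrep 'pos|force|wid'
python3 -m crank '[{"x":0,"y":0,"z":0,"ax":0,"ay":0,"az":0,"claw":0.3},{"x":0,"y":0,"z":0,"ax":0,"ay":0,"az":0,"claw":0.5},{"x":0,"y":0,"z":0,"ax":0,"ay":0,"az":0,"claw":0.5},{"x":0,"y":0,"z":0,"ax":0,"ay":0,"az":0,"claw":0.5},{"x":0,"y":0,"z":0,"ax":0,"ay":0,"az":0,"claw":0.5}]' 8 |egrep 'pos|force|wid'
```

```text
ee_pos: [0.5039, -0.1129, -0.0042]
ft_force: [-0.2, 0.7, -0.7]
width: 0.052
ee_pos: [0.5051, -0.1132, -0.0065]
ft_force: [-0.0, 0.0, -0.2]
width: 0.0398
ee_pos: [0.5049, -0.1133, -0.0067]
ft_force: [-0.5, 0.1, 3.4]
width: 0.0308
```

Gripped at 30.8 mm, as specified. I'll keep the force gentle and lift.

```bash

python3 -m crank '[{"x":0,"y":0,"z":0,"ax":0,"ay":0,"az":0,"claw":0.6},{"x":0,"y":0,"z":0,"ax":0,"ay":0,"az":0,"claw":0.6},{"x":0,"y":0,"z":0,"ax":0,"ay":0,"az":0,"claw":0.6},{"x":0,"y":0,"z":-0.005,"ax":0,"ay":0,"az":0,"claw":0.6},{"x":0,"y":0,"z":-0.01,"ax":0,"ay":0,"az":0,"claw":0.6}]' 12 |egrep 'pos|force|wid'
python3 -m crank '[{"x":0,"y":0,"z":-0.01,"ax":0,"ay":0,"az":0,"claw":0.6},{"x":0,"y":0,"z":-0.02,"ax":0,"ay":0,"az":0,"claw":0.6},{"x":0,"y":0,"z":-0.03,"ax":0,"ay":0,"az":0,"claw":0.6},{"x":0,"y":0,"z":-0.04,"ax":0,"ay":0,"az":0,"claw":0.6},{"x":0,"y":0,"z":-0.05,"ax":0,"ay":0,"az":0,"claw":0.6}]' |egrep 'pos|force|wid'
python3 - <<'E'
from meas import *
s=camera("scene")
cv2.imwrite("pics/s12.png",cv2.resize(s["color"][200:370,180:330],(600,600),interpolation=2))
M=np.array([.5585,-.3550]); v=np.array([-.716,.698]); p=M+.12*v
print(p); plan(p[0],p[1],.055,45.7)
E
```

```text
ee_pos: [0.5042, -0.1129, 0.0029]
ft_force: [0.1, 0.8, -0.4]
width: 0.0301
ee_pos: [0.5049, -0.1132, 0.0545]
ft_force: [-0.5, -0.5, -1.2]
width: 0.0305
[ 0.47258 -0.27124]
shift [ 0.1464 -0.0681  0.0014] turn [array([-0.0019,  0.0006,  0.0645])] t 33.83
```

View pics/s12.png

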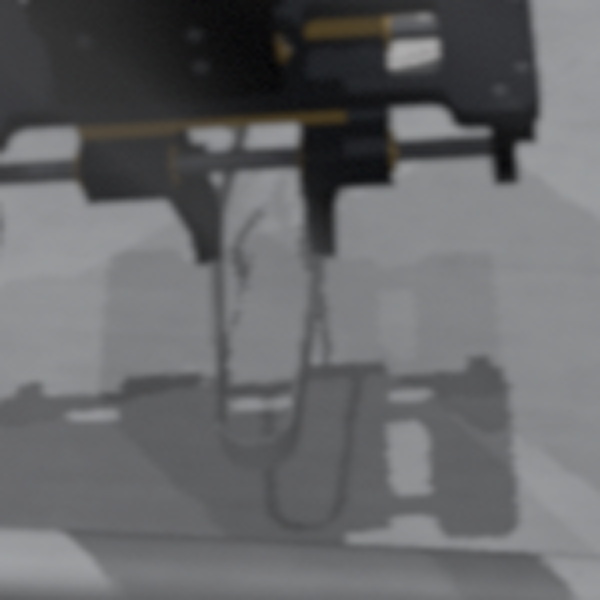

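The tongs are held level with their bend towards the camera; the body's end bracket is at about (507,165) in the crop. Before placing I'll check where that bracket sits relative to the tool, because the tall cake will be close.

```bash
python3 - <<'E'
from h import *
s=camera("scene"); st=r.read_state(); q=R.from_quat(st["eef_rot"])
for x in(.016,.03,.085,.09,.095,.1):
    for h in(0,.01,.03,.05,.07):
        print(x,h,((proj(s,st["ee_pos"]+q.apply([x,0,-h]))[0]-[180,200])*4).round(),end=" ")
    print()
E
```

```text
0.016 0 [319. 298.] 0.016 0.01 [317. 281.] 0.016 0.03 [311. 247.] 0.016 0.05 [306. 211.] 0.016 0.07 [301. 173.] 
0.03 0 [359. 296.] 0.03 0.01 [356. 279.] 0.03 0.03 [352. 244.] 0.03 0.05 [348. 208.] 0.03 0.07 [343. 170.] 
0.085 0 [513. 285.] 0.085 0.01 [512. 268.] 0.085 0.03 [511. 234.] 0.085 0.05 [509. 197.] 0.085 0.07 [508. 160.] 
0.09 0 [527. 284.] 0.09 0.01 [526. 267.] 0.09 0.03 [525. 233.] 0.09 0.05 [524. 196.] 0.09 0.07 [523. 159.] 
0.095 0 [541. 283.] 0.095 0.01 [540. 266.] 0.095 0.03 [540. 232.] 0.095 0.05 [539. 195.] 0.095 0.07 [538. 158.] 
0.1 0 [555. 283.] 0.1 0.01 [555. 266.] 0.1 0.03 [554. 231.] 0.1 0.05 [554. 194.] 0.1 0.07 [553. 157.]
```

```bash

python3 -m crank '[{"x":0.01,"y":-0.005,"z":0,"ax":0,"ay":0,"az":0.01,"claw":0.6},{"x":0.03,"y":-0.014,"z":0,"ax":0,"ay":0,"az":0.025,"claw":0.6},{"x":0.055,"y":-0.025,"z":0,"ax":0,"ay":0,"az":0.04,"claw":0.6},{"x":0.08,"y":-0.037,"z":0,"ax":-0.001,"ay":0,"az":0.055,"claw":0.6},{"x":0.105,"y":-0.049,"z":0,"ax":-0.001,"ay":0,"az":0.0645,"claw":0.6}]' |egrep 'pos|force|wid'
python3 -m crank '[{"x":0.01,"y":-0.01,"z":0,"ax":0,"ay":0,"az":0,"claw":0.6},{"x":0.025,"y":-0.015,"z":0,"ax":0,"ay":0,"az":0,"claw":0.6},{"x":0.038,"y":-0.025,"z":0,"ax":0,"ay":0,"az":0,"claw":0.6},{"x":0.038,"y":-0.025,"z":0,"ax":0,"ay":0,"az":0,"claw":0.6},{"x":0.038,"y":-0.025,"z":0,"ax":0,"ay":0,"az":0,"claw":0.6}]' |egrep 'pos|force|wid'
python3 -c "
from h import *
plan(.5585,-.355,.055,45.7)"
```

```text
ee_pos: [0.4795, -0.2285, 0.0524]
ft_force: [0.4, 0.3, -0.4]
width: 0.0308
ee_pos: [0.4717, -0.2716, 0.0525]
ft_force: [-0.5, 0.3, -0.6]
width: 0.0307
shift [-0.0012 -0.1203 -0.0028] turn [array([ 0.0011, -0.0001, -0.0009])] t 34.72
```

```bash

python3 -m crank '[{"x":0,"y":-0.008,"z":-0.003,"ax":0,"ay":0,"az":0,"claw":0.6},{"x":0,"y":-0.02,"z":-0.003,"ax":0,"ay":0,"az":0,"claw":0.6},{"x":0,"y":-0.035,"z":-0.003,"ax":0,"ay":0,"az":0,"claw":0.6},{"x":0,"y":-0.05,"z":-0.003,"ax":0,"ay":0,"az":0,"claw":0.6},{"x":-0.001,"y":-0.066,"z":-0.003,"ax":0.001,"ay":0,"az":0,"claw":0.6}]' |egrep 'pos|force|wid'
python3 -m crank '[{"x":0,"y":-0.015,"z":0,"ax":0,"ay":0,"az":0,"claw":0.6},{"x":0,"y":-0.03,"z":0,"ax":0,"ay":0,"az":0,"claw":0.6},{"x":0,"y":-0.045,"z":0,"ax":0,"ay":0,"az":0,"claw":0.6},{"x":0,"y":-0.054,"z":0,"ax":0,"ay":0,"az":0,"claw":0.6},{"x":0,"y":-0.054,"z":0,"ax":0,"ay":0,"az":0,"claw":0.6}]' |egrep 'pos|force|wid'
python3 -m crank '[{"x":0,"y":0,"z":0,"ax":0,"ay":-0.02,"az":0,"claw":0.6},{"x":-0.002,"y":0,"z":0,"ax":0,"ay":-0.044,"az":0,"claw":0.6},{"x":-0.002,"y":0,"z":0,"ax":0,"ay":-0.044,"az":0,"claw":0.6},{"x":-0.002,"y":0,"z":0,"ax":0,"ay":-0.044,"az":0,"claw":0.6},{"x":-0.002,"y":0,"z":0,"ax":0,"ay":-0.044,"az":0,"claw":0.6}]' |egrep 'pos|force|wid'
python3 - <<'E'
from h import *
plan(.5585,-.355,.055,45.7); st=r.read_state(); q=R.from_quat(st["eef_rot"])
g=st["ee_pos"]+q.apply([0,0,-.028]); print("tongs centre",g.round(4), q.as_matrix().round(3).tolist())
print("down 0.04 in tool:",q.inv().apply([0,0,-.04]).round(4), "target .5585 -.355 shift",q.inv().apply([.5585-g[0],-.355-g[1],0]).round(4))
E
```

```text
ee_pos: [0.5214, -0.3162, 0.0562]
ft_force: [-0.3, -0.4, -2.0]
width: 0.0302
ee_pos: [0.5604, -0.3544, 0.0558]
ft_force: [-0.2, 0.2, -1.2]
width: 0.0306
ee_pos: [0.5604, -0.352, 0.0562]
ft_force: [0.8, 0.5, -0.7]
width: 0.0306
shift [ 0.0035 -0.0007  0.0009] turn [array([-0.0003,  0.0435,  0.0004])] t 35.97
tongs centre [ 0.5587 -0.3538  0.0841] [[-0.695, -0.716, 0.061], [-0.714, 0.698, 0.062], [-0.087, -0.001, -0.996]]
down 0.04 in tool: [0.0035 0.     0.0398] target .5585 -.355 shift [ 0.001  -0.0007 -0.0001]
```

```bash

python3 -m crank '[{"x":0.002,"y":-0.001,"z":0.01,"ax":0,"ay":0,"az":0,"claw":0.6},{"x":0.003,"y":-0.001,"z":0.02,"ax":0,"ay":0,"az":0,"claw":0.6},{"x":0.004,"y":-0.001,"z":0.03,"ax":0,"ay":0,"az":0,"claw":0.6},{"x":0.0045,"y":-0.001,"z":0.04,"ax":0,"ay":0,"az":0,"claw":0.6},{"x":0.005,"y":-0.001,"z":0.045,"ax":0,"ay":0,"az":0,"claw":0.6}]' |egrep 'pos|force|wid'
python3 -m crank '[{"x":0.0003,"y":0,"z":0.003,"ax":0,"ay":0,"az":0,"claw":0.6},{"x":0.0006,"y":0,"z":0.006,"ax":0,"ay":0,"az":0,"claw":0.6},{"x":0.0008,"y":0,"z":0.009,"ax":0,"ay":0,"az":0,"claw":0.6},{"x":0.001,"y":0,"z":0.011,"ax":0,"ay":0,"az":0,"claw":0.6},{"x":0.001,"y":0,"z":0.011,"ax":0,"ay":0,"az":0,"claw":0.6}]' |egrep 'pos|force|wid'
python3 -c "
from h import *
plan(.5585,-.355,-.005,45.7); st=r.read_state(); q=R.from_quat(st['eef_rot'])
print((st['ee_pos']+q.apply([0,0,-.028])).round(4))"
```

```text
ee_pos: [0.5593, -0.3534, 0.0082]
ft_force: [-0.3, -0.4, -1.1]
width: 0.0305
ee_pos: [0.5601, -0.3543, -0.0004]
ft_force: [0.2, 0.0, -0.1]
width: 0.0305
shift [0.002  0.0007 0.0044] turn [array([-0.0003,  0.0439, -0.    ])] t 36.8
[ 0.5583 -0.3561  0.0275]
```

```bash

python3 -m crank '[{"x":0.0002,"y":0.0007,"z":0.001,"ax":0,"ay":0,"az":0,"claw":0.6},{"x":0.0002,"y":0.0007,"z":0.002,"ax":0,"ay":0,"az":0,"claw":0.6},{"x":0.0003,"y":0.0007,"z":0.003,"ax":0,"ay":0,"az":0,"claw":0.6},{"x":0.0003,"y":0.0007,"z":0.0035,"ax":0,"ay":0,"az":0,"claw":0.6},{"x":0.0003,"y":0.0007,"z":0.0035,"ax":0,"ay":0,"az":0,"claw":0.6}]' |egrep 'pos|force|wid'
python3 -m crank '[{"x":0,"y":0,"z":0.0005,"ax":0,"ay":0,"az":0,"claw":0.6},{"x":0,"y":0,"z":0.001,"ax":0,"ay":0,"az":0,"claw":0.6},{"x":0,"y":0,"z":0.0015,"ax":0,"ay":0,"az":0,"claw":0.6},{"x":0,"y":0,"z":0.0015,"ax":0,"ay":0,"az":0,"claw":0.6},{"x":0,"y":0,"z":0.0015,"ax":0,"ay":0,"az":0,"claw":0.6}]' |egrep 'pos|force|wid'
```

```text
ee_pos: [0.5597, -0.3538, -0.0038]
ft_force: [-0.7, 0.2, -0.3]
width: 0.0305
ee_pos: [0.5599, -0.3538, -0.0051]
ft_force: [0.5, 0.4, 1.5]
width: 0.0306
```

```bash

python3 -m crank '[{"x":0,"y":0,"z":0,"ax":0,"ay":0,"az":0,"claw":0.25},{"x":0,"y":0,"z":0,"ax":0,"ay":0,"az":0,"claw":0.2},{"x":0,"y":0,"z":0,"ax":0,"ay":0,"az":0,"claw":0.1},{"x":0,"y":0,"z":0,"ax":0,"ay":0,"az":0,"claw":0},{"x":0,"y":0,"z":0,"ax":0,"ay":0,"az":0,"claw":0}]' |egrep 'pos|force|wid'
python3 -m crank '[{"x":0,"y":0,"z":0,"ax":0,"ay":0,"az":0,"claw":0},{"x":-0.001,"y":0,"z":-0.01,"ax":0,"ay":0,"az":0,"claw":0},{"x":-0.0025,"y":0,"z":-0.03,"ax":0,"ay":0,"az":0,"claw":0},{"x":-0.005,"y":0,"z":-0.06,"ax":0,"ay":0,"az":0,"claw":0},{"x":-0.0085,"y":0,"z":-0.1,"ax":0,"ay":0,"az":0,"claw":0}]' |egrep 'pos|force|wid'
python3 -m crank '[{"x":0,"y":0,"z":-0.04,"ax":0,"ay":0.02,"az":0,"claw":0},{"x":0,"y":0.02,"z":-0.08,"ax":0,"ay":0.044,"az":0,"claw":0},{"x":0,"y":0.06,"z":-0.08,"ax":0,"ay":0.044,"az":0,"claw":0},{"x":0,"y":0.1,"z":-0.08,"ax":0,"ay":0.044,"az":0,"claw":0},{"x":0,"y":0.14,"z":-0.08,"ax":0,"ay":0.044,"az":0,"claw":0}]' |egrep 'pos|force|wid'
python3 -m crank '[{"x":0,"y":0.03,"z":0,"ax":0,"ay":0,"az":0,"claw":0},{"x":-0.04,"y":0.03,"z":0,"ax":0,"ay":0,"az":0,"claw":0},{"x":-0.08,"y":0.03,"z":0,"ax":0,"ay":0,"az":0,"claw":0},{"x":-0.12,"y":0.03,"z":0,"ax":0,"ay":0,"az":0,"claw":0},{"x":-0.16,"y":0.03,"z":0,"ax":0,"ay":0,"az":0,"claw":0}]' |egrep 'pos|force|wid'
python3 - <<'E'
from meas import *
t=camera("top"); s=camera("scene"); hs,d=masks(t); hs2,d2=masks(s)
cv2.imwrite("pics/t13.png",t["color"]);cv2.imwrite("pics/sc13.png",s["color"])
print("t mid",proj(t,[.5585,-.355,.011]),"s",proj(s,[.5585,-.355,.011]))
sat=((hs[...,1]>70)|(hs[...,2]<60)).astype(np.uint8)
print("flat",rect(t,sat,.013,(402,252,52,52),30))
def band(c,dd,th,z):
    C=np.array([.5585,-.355]);u=np.array([.698,.716]);v=np.array([-.716,.698])
    q=[np.r_[C+a*u+b*v,z] for a,b in((-.045,-.115),(.045,-.115),(.045,.115),(-.045,.115))]
    pm=np.zeros(dd.shape,np.uint8); cv2.fillPoly(pm,[proj(c,q).astype(np.int32)],1)
    return rect(c,((abs(dd)>th)&(pm>0)).astype(np.uint8),z,(0,0,640,480),12)
for th in(20,25,30):print("tongs t",band(t,d,th,.011))
for th in(10,14,18):print("tongs s",band(s,d2,th,.011))
for c,dd,h,w,th in((t,d,hs,(155,178,68,70),22),(s,d2,hs2,(148,248,40,90),14)):
    print("pen",rect(c,((dd>th)|(h[...,1]>100)).astype(np.uint8),.008,w,15))
plan(.587,-.016,.15,47.5)
E
```

```text
ee_pos: [0.5598, -0.3538, -0.0052]
ft_force: [-0.1, -0.7, 0.0]
width: 0.0419
ee_pos: [0.5579, -0.353, 0.0944]
ft_force: [0.4, -0.2, 0.0]
width: 0.0437
ee_pos: [0.4538, -0.2598, 0.1759]
ft_force: [-0.5, 0.6, 0.9]
width: 0.0432
ee_pos: [0.5456, -0.1244, 0.1761]
ft_force: [0.3, -0.7, -0.3]
width: 0.0434
t mid [[375.60722607 229.20588078]] s [[346.58288444 196.00119356]]
flat [ 469.9 -444.    72.2   52.4  142.1 1065. ]
tongs t [ 560.7 -351.8  200.2   46.5  129.2  490. ]
tongs t [ 558.9 -353.   199.6   41.6  134.1  405. ]
tongs t [ 560.4 -351.7  199.9   37.6  132.8  320. ]
tongs s [ 561.8 -348.3  212.    55.6  138.2  771. ]
tongs s [ 558.9 -351.7  211.8   47.3  139.4  625. ]
tongs s [ 557.4 -351.4  209.2   42.8  138.9  470. ]
pen [550.8 -71.2  42.3  21.2   1.2 173. ]
pen [586.  -30.1 137.2  38.7 139.3 497. ]
shift [-0.1011  0.0429  0.0259] turn [array([-0.0003,  0.0019, -0.0114])] t 39.4
```

```bash
python3 - <<'E'
from meas import *
t=camera("top"); s=camera("scene"); t["color"]=cv2.imread("pics/top0.png"); s["color"]=cv2.imread("pics/scene0.png")
for c,w,th in((t,(155,178,68,70),12),(s,(148,248,40,90),10)):
    hs,d=masks(c); x,y,ww,hh=w
    for k in(th,th+8):
        m=np.zeros(d.shape,np.uint8); m[y:y+hh,x:x+ww]=((d>k)|(hs[...,1]>90))[y:y+hh,x:x+ww]
        n,l,stt,_=cv2.connectedComponentsWithStats(cv2.morphologyEx(m,cv2.MORPH_CLOSE,np.ones((3,3))),connectivity=8)
        i=1+stt[1:,4].argmax(); P=ray(c,np.argwhere(l==i)[:,::-1],.008)[:,:2]*1000
        (a,b),wh,ang=cv2.minAreaRect(P.astype(np.float32)); print(np.round([a,b,*wh,ang],1),stt[i])
E
```

```text
[591.1 -23.8  19.4 134.4  46.5] [161 185  55  57 418]
[592.4 -22.4  15.6 134.4  46.5] [161 185  55  57 359]
[595.  -22.6  14.7 141.2  46.9] [155 254  23  79 500]
[594.3 -22.   14.7 139.2  46.9] [155 255  22  78 390]
```

```bash

python3 -m crank '[{"x":-0.03,"y":0.01,"z":0,"ax":0,"ay":0,"az":0,"claw":0.2},{"x":-0.06,"y":0.02,"z":0.02,"ax":0,"ay":0,"az":0,"claw":0.2},{"x":-0.09,"y":0.03,"z":0.05,"ax":0,"ay":0.002,"az":-0.007,"claw":0.2},{"x":-0.1,"y":0.035,"z":0.08,"ax":0,"ay":0.002,"az":-0.007,"claw":0.2},{"x":-0.1,"y":0.035,"z":0.1,"ax":0,"ay":0.002,"az":-0.007,"claw":0.2}]' |egrep 'pos|force|wid'
python3 -m crank '[{"x":0,"y":0,"z":0,"ax":0,"ay":0,"az":0,"claw":0.2},{"x":0,"y":0,"z":0,"ax":0,"ay":0,"az":0,"claw":0.2},{"x":0,"y":0,"z":0,"ax":0,"ay":0,"az":0,"claw":0.2},{"x":0,"y":0,"z":0,"ax":0,"ay":0,"az":0,"claw":0.2},{"x":0,"y":0,"z":0,"ax":0,"ay":0,"az":0,"claw":0.2}]' |egrep 'pos|force|wid'
python3 -c "
from h import *
plan(.593,-.0225,.03,46.7)"
```

```text
ee_pos: [0.5887, -0.027, 0.0725]
ft_force: [-0.2, 0.8, 0.2]
width: 0.0352
ee_pos: [0.5904, -0.0307, 0.0764]
ft_force: [-0.9, -0.4, 0.5]
width: 0.0349
shift [-0.0079  0.0039  0.0464] turn [array([-0.0016, -0.0014, -0.0025])] t 40.33
```

```bash

python3 -m crank '[{"x":-0.008,"y":0.004,"z":0,"ax":-0.0015,"ay":-0.0015,"az":-0.0025,"claw":0.2},{"x":-0.008,"y":0.004,"z":0.02,"ax":-0.0015,"ay":-0.0015,"az":-0.0025,"claw":0.2},{"x":-0.008,"y":0.004,"z":0.04,"ax":-0.0015,"ay":-0.0015,"az":-0.0025,"claw":0.2},{"x":-0.008,"y":0.004,"z":0.05,"ax":-0.0015,"ay":-0.0015,"az":-0.0025,"claw":0.2},{"x":-0.008,"y":0.004,"z":0.05,"ax":-0.0015,"ay":-0.0015,"az":-0.0025,"claw":0.2}]' |egrep 'pos|force|wid'
python3 -c "
from h import *
plan(.593,-.0225,-.012,46.7)"
```

```text
ee_pos: [0.5906, -0.021, 0.0227]
ft_force: [-1.1, -0.3, 0.4]
width: 0.035
shift [-0.0007 -0.003   0.0346] turn [array([ 0.0024, -0.0016,  0.0009])] t 40.75
```

```bash

python3 -m crank '[{"x":-0.0005,"y":-0.002,"z":0.008,"ax":0.0015,"ay":0,"az":0,"claw":0.2},{"x":-0.0005,"y":-0.002,"z":0.016,"ax":0.0015,"ay":0,"az":0,"claw":0.2},{"x":-0.0005,"y":-0.002,"z":0.024,"ax":0.0015,"ay":0,"az":0,"claw":0.2},{"x":-0.0005,"y":-0.002,"z":0.03,"ax":0.0015,"ay":0,"az":0,"claw":0.2},{"x":-0.0005,"y":-0.002,"z":0.032,"ax":0.0015,"ay":0,"az":0,"claw":0.2}]' |egrep 'pos|force|wid'
python3 -m crank '[{"x":0,"y":0,"z":0,"ax":0,"ay":0,"az":0,"claw":0.2},{"x":0,"y":0,"z":0.001,"ax":0,"ay":0,"az":0,"claw":0.3},{"x":0,"y":0,"z":0.001,"ax":0,"ay":0,"az":0,"claw":0.4},{"x":0,"y":0,"z":0.001,"ax":0,"ay":0,"az":0,"claw":0.5},{"x":0,"y":0,"z":0.001,"ax":0,"ay":0,"az":0,"claw":0.6}]' 8|egrep 'pos|force|wid'
python3 -m crank '[{"x":0,"y":0,"z":0,"ax":0,"ay":0,"az":0,"claw":0.65},{"x":0,"y":0,"z":0,"ax":0,"ay":0,"az":0,"claw":0.7},{"x":0,"y":0,"z":0,"ax":0,"ay":0,"az":0,"claw":0.75},{"x":0,"y":0,"z":0,"ax":0,"ay":0,"az":0,"claw":0.75},{"x":0,"y":0,"z":0,"ax":0,"ay":0,"az":0,"claw":0.75}]' 8|egrep 'pos|force|wid'
```

```text
ee_pos: [0.5931, -0.0223, -0.0085]
ft_force: [0.1, -0.7, 0.9]
width: 0.0346
ee_pos: [0.5939, -0.0223, -0.0081]
ft_force: [0.9, 0.5, 0.3]
width: 0.0216
ee_pos: [0.5937, -0.0223, -0.0085]
ft_force: [0.4, 0.1, 0.1]
width: 0.0113
```

The jaws closed over the pen without touching it, so the tips are still too high. I'll open and go lower step by step, watching the force.

```bash

python3 -m crank '[{"x":0,"y":0,"z":-0.02,"ax":0,"ay":0,"az":0,"claw":0.6},{"x":0,"y":0,"z":-0.02,"ax":0,"ay":0,"az":0,"claw":0.3},{"x":0,"y":0,"z":-0.02,"ax":0,"ay":0,"az":0,"claw":0.2},{"x":0,"y":0,"z":-0.02,"ax":0,"ay":0,"az":0,"claw":0.2},{"x":0,"y":0,"z":-0.02,"ax":0,"ay":0,"az":0,"claw":0.2}]' 8|egrep 'pos|force|wid'
python3 - <<'E'
from meas import *
s=camera("scene"); st=r.read_state(); q=R.from_quat(st["eef_rot"])
print([ (proj(s,st["ee_pos"]+q.apply([x,0,-h]))[0]).round(1).tolist() for x in(-.02,.02) for h in(0,.01,.02,.03)])
x0=135; y0=225; cv2.imwrite("pics/s14.png",cv2.resize(s["color"][y0:y0+120,x0:x0+100],(600,720),interpolation=2)[:600])
g=cv2.cvtColor(s["color"],cv2.COLOR_BGR2GRAY)
np.set_printoptions(linewidth=250); print(g[255:310:2,140:200:2])
hs,d=masks(s); m=np.zeros(d.shape,np.uint8); m[:, :]=((d>10)|(hs[...,1]>90)); 
red=((hs[...,1]>120)&((hs[...,0]<10)|(hs[...,0]>170))).astype(np.uint8); v=np.argwhere(red[290:345,140:200]); print("red",len(v),v.mean(0)+[290,140])
s["color"]=cv2.imread("pics/scene0.png");hs,d=masks(s)
red=((hs[...,1]>120)&((hs[...,0]<10)|(hs[...,0]>170))).astype(np.uint8); v=np.argwhere(red[290:345,140:200]); print("red0",len(v),v.mean(0)+[290,140])
E
```

```text
ee_pos: [0.5933, -0.0223, 0.0109]
ft_force: [0.4, 0.1, 0.4]
width: 0.0324
[[154.1, 290.4], [152.6, 286.5], [151.0, 282.5], [149.3, 278.5], [180.7, 291.0], [179.4, 287.1], [178.0, 283.1], [176.6, 279.0]]
[[ 33  89 122 141 149 146 150 152 153 146  79  34  35  36  35  28  32  32  33  36  37  37  50 124 142 135  83  49  50  51]
 [ 24  33  49 117 146 148 150 151 155 140  61  25  27  28  26  26  27  31  32  31  37  44  64 128 141 140 107  50  47  47]
 [ 36  37  35  73 117 129 135 134 136 111  40  28  27  25  27  29  30  32  32  35  51  58  74 128 132 135 127  94  75  73]
 [ 59  59  58  57  62  64  63  63  63  46  30  29  30  30  29  30  38  39  42  42  64  59  54  72  72  80  84  81  80  81]
 [ 59  58  59  59  59  58  58  57  55  39  31  32  30  31  30  31  38  37  37  39  77  64  53  53  54  55  56  57  59  60]
 [ 43  44  44  44  48  80  92  91  89  60  31  29  28  28  27  27  27  27  27  31  65  57  56  59  60  62  63  64  64  62]
 [ 34  34  30  30  41 114 143 140 138 113  46  28  27  25  26  27  25  26  25  28  53  77 119 128 129 130 130 131 131 129]
 [ 32  34  31  31  32  87 133 133 13
[... 1920 characters left out ...]
85  85  87]
 [ 88  86  84  84  86  86  86  95 103  99  88  90 100  96  94  88  94  92  86  86  86  86  86  85  86  85  87  85  86  86]
 [ 84  83  83  85  84  85  87 116 132 119  73  59  62  63  77  94 125 117  89  86  86  85  85  85  86  85  86  85 104 122]
 [ 90  85  84  84  84  84  84  93 100  86  57  56  54  51  52  79 102  95  86  88  87  88  88  88  88  85  86  93 118 128]
 [ 98  88  85  84  84  83  84  84  83  67  56  57  55  52  53  79  95  96  97 100  99  99 100 101  98  87  86  88  96  95]
 [ 98  93  95  95  96  96  95  96  91  64  57  55  55  49  56  84  99 100 101 100 101 100 102 103  96  91  89  88  88  86]]
red 237 [316.64556962 161.01265823]
red0 236 [316.59745763 161.13559322]
```

```bash

python3 -m crank '[{"x":0,"y":0,"z":0.008,"ax":0,"ay":0,"az":0,"claw":0.2},{"x":0,"y":0,"z":0.015,"ax":0,"ay":0,"az":0,"claw":0.2},{"x":0,"y":0,"z":0.021,"ax":0,"ay":0,"az":0,"claw":0.2},{"x":0,"y":0,"z":0.023,"ax":0,"ay":0,"az":0,"claw":0.2},{"x":0,"y":0,"z":0.024,"ax":0,"ay":0,"az":0,"claw":0.2}]' 8|egrep 'pos|force|wid'
python3 -m crank '[{"x":0,"y":0,"z":0.001,"ax":0,"ay":0,"az":0,"claw":0.2},{"x":0,"y":0,"z":0.002,"ax":0,"ay":0,"az":0,"claw":0.2},{"x":0,"y":0,"z":0.003,"ax":0,"ay":0,"az":0,"claw":0.2},{"x":0,"y":0,"z":0.003,"ax":0,"ay":0,"az":0,"claw":0.2},{"x":0,"y":0,"z":0.003,"ax":0,"ay":0,"az":0,"claw":0.2}]' 8|egrep 'pos|force|wid'
```

```text
ee_pos: [0.5931, -0.0222, -0.0135]
ft_force: [0.5, -0.0, -0.0]
width: 0.0345
ee_pos: [0.5938, -0.0223, -0.0153]
ft_force: [0.3, -0.5, 0.4]
width: 0.0349
```

No table contact at −15 mm, so I'll close carefully.

```bash

python3 -m crank '[{"x":0,"y":0,"z":0,"ax":0,"ay":0,"az":0,"claw":0.3},{"x":0,"y":0,"z":0,"ax":0,"ay":0,"az":0,"claw":0.4},{"x":0,"y":0,"z":0,"ax":0,"ay":0,"az":0,"claw":0.5},{"x":0,"y":0,"z":0,"ax":0,"ay":0,"az":0,"claw":0.5},{"x":0,"y":0,"z":0,"ax":0,"ay":0,"az":0,"claw":0.5}]' 8|egrep 'pos|force|wid'
python3 -m crank '[{"x":0,"y":0,"z":0,"ax":0,"ay":0,"az":0,"claw":0.6},{"x":0,"y":0,"z":0,"ax":0,"ay":0,"az":0,"claw":0.7},{"x":0,"y":0,"z":0,"ax":0,"ay":0,"az":0,"claw":0.7},{"x":0,"y":0,"z":0,"ax":0,"ay":0,"az":0,"claw":0.7},{"x":0,"y":0,"z":0,"ax":0,"ay":0,"az":0,"claw":0.7}]' 8|egrep 'pos|force|wid'
```

```text
ee_pos: [0.5937, -0.0223, -0.0154]
ft_force: [-0.2, 0.3, -0.1]
width: 0.0221
ee_pos: [0.5937, -0.0223, -0.0154]
ft_force: [0.3, 0.0, 0.5]
width: 0.015
```

```bash

python3 -m crank '[{"x":0,"y":0,"z":0,"ax":0,"ay":0,"az":0,"claw":0.75},{"x":0,"y":0,"z":0,"ax":0,"ay":0,"az":0,"claw":0.75},{"x":0,"y":0,"z":0,"ax":0,"ay":0,"az":0,"claw":0.75},{"x":0,"y":0,"z":0,"ax":0,"ay":0,"az":0,"claw":0.75},{"x":0,"y":0,"z":0,"ax":0,"ay":0,"az":0,"claw":0.75}]' 10|egrep 'pos|force|wid'
python3 -m crank '[{"x":0,"y":0,"z":0,"ax":0,"ay":0,"az":0,"claw":0.75},{"x":0,"y":0,"z":-0.005,"ax":0,"ay":0,"az":0,"claw":0.75},{"x":0,"y":0,"z":-0.015,"ax":0,"ay":0,"az":0,"claw":0.75},{"x":0,"y":0,"z":-0.03,"ax":0,"ay":0,"az":0,"claw":0.75},{"x":0,"y":0,"z":-0.045,"ax":0,"ay":0,"az":0,"claw":0.75}]' 10|egrep 'pos|force|wid'
python3 -m crank '[{"x":0,"y":0,"z":-0.02,"ax":0,"ay":0,"az":0,"claw":0.75},{"x":0,"y":0,"z":-0.04,"ax":0,"ay":0,"az":0,"claw":0.75},{"x":0,"y":0,"z":-0.06,"ax":0,"ay":0,"az":0,"claw":0.75},{"x":0,"y":0,"z":-0.08,"ax":0,"ay":0,"az":0,"claw":0.75},{"x":0,"y":0,"z":-0.09,"ax":0,"ay":0,"az":0,"claw":0.75}]' 10|egrep 'pos|force|wid'
python3 - <<'E'
from meas import *
s=camera("scene"); hs,d=masks(s)
red=((hs[...,1]>120)&((hs[...,0]<10)|(hs[...,0]>170))).astype(np.uint8); v=np.argwhere(red[200:345,120:220]); print("red",len(v),v.mean(0)+[200,120])
plan(.3205,-.3055,.12,46.7); print(r.read_state()["joint_positions"].round(2))
E
```

```text
ee_pos: [0.5937, -0.0223, -0.0154]
ft_force: [0.4, -0.0, 1.1]
width: 0.0149
ee_pos: [0.5936, -0.0222, 0.0307]
ft_force: [0.4, -0.1, -0.3]
width: 0.0148
ee_pos: [0.5949, -0.022, 0.1231]
ft_force: [0.5, -0.5, 0.2]
width: 0.0149
red 315 [248.95238095 133.34285714]
shift [0.3949 0.0063 0.0031] turn [array([-0.0025,  0.0011,  0.0008])] t 45.43
[ 0.38  0.36 -0.51  1.62  0.19  1.2  -2.5 ]
```

The pen is held (14.9 mm) and lifted. Now I'll carry it to the tub.

```bash

python3 -m crank '[{"x":0.01,"y":0,"z":0,"ax":0,"ay":0,"az":0,"claw":0.75},{"x":0.03,"y":0.001,"z":0,"ax":0,"ay":0,"az":0,"claw":0.75},{"x":0.055,"y":0.001,"z":0,"ax":0,"ay":0,"az":0,"claw":0.75},{"x":0.08,"y":0.002,"z":0,"ax":-0.001,"ay":0,"az":0,"claw":0.75},{"x":0.11,"y":0.002,"z":0,"ax":-0.002,"ay":0.001,"az":0,"claw":0.75}]' >/dev/null
python3 -m crank '[{"x":0.03,"y":0,"z":0,"ax":0,"ay":0,"az":0,"claw":0.75},{"x":0.06,"y":0,"z":0,"ax":0,"ay":0,"az":0,"claw":0.75},{"x":0.09,"y":0.001,"z":0,"ax":0,"ay":0,"az":0,"claw":0.75},{"x":0.12,"y":0.002,"z":0,"ax":0,"ay":0,"az":0,"claw":0.75},{"x":0.15,"y":0.002,"z":0,"ax":0,"ay":0,"az":0,"claw":0.75}]' |egrep 'pos|force|wid'
python3 -m crank '[{"x":0.03,"y":0,"z":0,"ax":0,"ay":0,"az":0,"claw":0.75},{"x":0.06,"y":0,"z":0,"ax":0,"ay":0,"az":0,"claw":0.75},{"x":0.085,"y":0.001,"z":0,"ax":0,"ay":0,"az":0,"claw":0.75},{"x":0.11,"y":0.002,"z":0,"ax":0,"ay":0,"az":0,"claw":0.75},{"x":0.125,"y":0.002,"z":0,"ax":0,"ay":0,"az":0,"claw":0.75}]' |egrep 'pos|force|wid'
python3 -m crank '[{"x":0.008,"y":0,"z":0,"ax":0,"ay":0,"az":0,"claw":0.75},{"x":0.01,"y":0,"z":0,"ax":0,"ay":0,"az":0,"claw":0.75},{"x":0.01,"y":0,"z":0,"ax":0,"ay":0,"az":0,"claw":0.75},{"x":0.01,"y":0,"z":0,"ax":0,"ay":0,"az":0,"claw":0.75},{"x":0.01,"y":0,"z":0,"ax":0,"ay":0,"az":0,"claw":0.75}]' |egrep 'pos|force|wid'
python3 - <<'E'
from meas import *
plan(.3205,-.3055,.04,46.7); print(r.read_state()["joint_positions"].round(2))
s=camera("scene"); z=r.read_state()["ee_pos"][2]+.023; hs,d=masks(s)
red=((hs[...,1]>110)&((hs[...,0]<10)|(hs[...,0]>170))).astype(np.uint8); red[:200]=0; n,l,st,cc=cv2.connectedComponentsWithStats(red); i=1+st[1:,4].argmax(); print(st[i],cc[i])
P=ray(s,np.argwhere(l==i)[:,::-1],z)[:,:2]; print("z",z,cv2.minAreaRect((P*1000).astype(np.float32)))
E
```

```text
ee_pos: [0.41, -0.2098, 0.1188]
ft_force: [0.8, -0.2, -0.5]
width: 0.0152
ee_pos: [0.322, -0.3, 0.1191]
ft_force: [0.7, -0.5, -0.1]
width: 0.0147
ee_pos: [0.3196, -0.305, 0.1204]
ft_force: [0.6, -0.8, -0.4]
width: 0.0148
shift [-0.0005 -0.0013  0.0804] turn [array([ 0.0017, -0.0014,  0.0016])] t 47.1
[ 0.91  0.01 -0.25  2.01  0.01  1.13 -1.67]
[446 252  13  34 297] [452.50841751 268.08754209]
z 0.14344152070032334 ((288.4105529785156, -275.8221740722656), (12.417253494262695, 50.92202377319336), 48.785316467285156)
```

```bash

python3 -m crank '[{"x":0,"y":-0.001,"z":0.015,"ax":0.001,"ay":-0.001,"az":0,"claw":0.75},{"x":0,"y":-0.001,"z":0.035,"ax":0.001,"ay":-0.001,"az":0,"claw":0.75},{"x":0,"y":-0.001,"z":0.055,"ax":0.001,"ay":-0.001,"az":0,"claw":0.75},{"x":0,"y":-0.001,"z":0.07,"ax":0.001,"ay":-0.001,"az":0,"claw":0.75},{"x":0,"y":-0.001,"z":0.078,"ax":0.001,"ay":-0.001,"az":0,"claw":0.75}]' |egrep 'pos|force|wid'
python3 -m crank '[{"x":0,"y":0,"z":0.001,"ax":0,"ay":0,"az":0,"claw":0.75},{"x":0,"y":0,"z":0.002,"ax":0,"ay":0,"az":0,"claw":0.75},{"x":0,"y":0,"z":0.003,"ax":0,"ay":0,"az":0,"claw":0.75},{"x":0,"y":0,"z":0.004,"ax":0,"ay":0,"az":0,"claw":0.75},{"x":0,"y":0,"z":0.004,"ax":0,"ay":0,"az":0,"claw":0.75}]' |egrep 'pos|force|wid'
python3 -m crank '[{"x":0,"y":0,"z":0.0005,"ax":0,"ay":0,"az":0,"claw":0.75},{"x":0,"y":0,"z":0.001,"ax":0,"ay":0,"az":0,"claw":0.75},{"x":0,"y":0,"z":0.0015,"ax":0,"ay":0,"az":0,"claw":0.75},{"x":0,"y":0,"z":0.0015,"ax":0,"ay":0,"az":0,"claw":0.75},{"x":0,"y":0,"z":0.0015,"ax":0,"ay":0,"az":0,"claw":0.75}]' |egrep 'pos|force|wid'
python3 -c "
from h import *
plan(.3205,-.3055,.036,46.7)"
```

```text
ee_pos: [0.319, -0.3054, 0.0408]
ft_force: [0.6, 0.1, -1.0]
width: 0.0149
ee_pos: [0.3196, -0.3069, 0.0391]
ft_force: [-0.7, 0.2, 0.0]
width: 0.0147
ee_pos: [0.3192, -0.3066, 0.0371]
ft_force: [-0.4, -0.5, 0.1]
width: 0.0148
shift [-0.0017 -0.0002  0.0011] turn [array([ 0.0006, -0.0006,  0.0008])] t 48.4
```

```bash

python3 -m crank '[{"x":-0.001,"y":0,"z":0.0005,"ax":0,"ay":0,"az":0,"claw":0.75},{"x":-0.0015,"y":0,"z":0.001,"ax":0,"ay":0,"az":0,"claw":0.75},{"x":-0.0015,"y":0,"z":0.0015,"ax":0,"ay":0,"az":0,"claw":0.75},{"x":-0.0015,"y":0,"z":0.0015,"ax":0,"ay":0,"az":0,"claw":0.75},{"x":-0.0015,"y":0,"z":0.0015,"ax":0,"ay":0,"az":0,"claw":0.75}]' |egrep 'pos|force|wid'
python3 -m crank '[{"x":0,"y":0,"z":0.0005,"ax":0,"ay":0,"az":0,"claw":0.75},{"x":0,"y":0,"z":0.001,"ax":0,"ay":0,"az":0,"claw":0.75},{"x":0,"y":0,"z":0.001,"ax":0,"ay":0,"az":0,"claw":0.75},{"x":0,"y":0,"z":0.001,"ax":0,"ay":0,"az":0,"claw":0.75},{"x":0,"y":0,"z":0.001,"ax":0,"ay":0,"az":0,"claw":0.75}]' |egrep 'pos|force|wid'
```

```text
ee_pos: [0.3204, -0.3054, 0.0356]
ft_force: [0.3, 0.1, 0.7]
width: 0.0146
ee_pos: [0.3205, -0.3055, 0.0353]
ft_force: [-1.9, 4.5, 11.6]
width: 0.0147
```

```bash

python3 -m crank '[{"x":0,"y":0,"z":-0.0008,"ax":0,"ay":0,"az":0,"claw":0.75},{"x":0,"y":0,"z":-0.0008,"ax":0,"ay":0,"az":0,"claw":0.75},{"x":0,"y":0,"z":-0.0008,"ax":0,"ay":0,"az":0,"claw":0.65},{"x":0,"y":0,"z":-0.0008,"ax":0,"ay":0,"az":0,"claw":0.6},{"x":0,"y":0,"z":-0.0008,"ax":0,"ay":0,"az":0,"claw":0.55}]' 5|egrep 'pos|force|wid'
python3 -m crank '[{"x":0,"y":0,"z":0,"ax":0,"ay":0,"az":0,"claw":0.5},{"x":0,"y":0,"z":0,"ax":0,"ay":0,"az":0,"claw":0.4},{"x":0,"y":0,"z":0,"ax":0,"ay":0,"az":0,"claw":0.3},{"x":0,"y":0,"z":0,"ax":0,"ay":0,"az":0,"claw":0.2},{"x":0,"y":0,"z":0,"ax":0,"ay":0,"az":0,"claw":0.2}]' |egrep 'pos|force|wid'
python3 -m crank '[{"x":0,"y":0,"z":-0.005,"ax":0,"ay":0,"az":0,"claw":0.2},{"x":0,"y":0,"z":-0.015,"ax":0,"ay":0,"az":0,"claw":0.2},{"x":0,"y":0,"z":-0.04,"ax":0,"ay":0,"az":0,"claw":0.2},{"x":0,"y":0,"z":-0.07,"ax":0,"ay":0,"az":0,"claw":0.2},{"x":0,"y":0,"z":-0.11,"ax":0,"ay":0,"az":0,"claw":0.2}]' |egrep 'pos|force|wid'
python3 -m crank '[{"x":0,"y":0,"z":-0.04,"ax":0,"ay":0,"az":0,"claw":0.2},{"x":0.03,"y":0,"z":-0.08,"ax":0,"ay":0,"az":0,"claw":0.2},{"x":0.06,"y":0,"z":-0.12,"ax":0,"ay":0,"az":0,"claw":0.2},{"x":0.1,"y":0,"z":-0.13,"ax":0,"ay":0,"az":0,"claw":0.2},{"x":0.14,"y":0,"z":-0.13,"ax":0,"ay":0,"az":0,"claw":0.2}]' |egrep 'pos|force|wid'
python3 -m crank '[{"x":0.02,"y":-0.03,"z":0,"ax":0,"ay":0,"az":0,"claw":0.2},{"x":0.04,"y":-0.06,"z":0,"ax":0,"ay":0,"az":0,"claw":0.2},{"x":0.06,"y":-0.09,"z":0,"ax":0,"ay":0,"az":0,"claw":0.2},{"x":0.08,"y":-0.09,"z":0,"ax":0,"ay":0,"az":0,"claw":0.2},{"x":0.09,"y":-0.09,"z":0,"ax":0,"ay":0,"az":0,"claw":0.2}]' |egrep 'pos|force|wid'
python3 - <<'E'
from meas import *
t=camera("top"); s=camera("scene")
cv2.imwrite("pics/t15.png",t["color"]);cv2.imwrite("pics/sc15.png",s["color"])
for c,nm in((t,'t'),(s,'s')):
    hs,d=masks(c)
    red=((hs[...,1]>110)&((hs[...,0]<10)|(hs[...,0]>170))).astype(np.uint8)
    o=proj(c,[.3205,-.3055,.059])[0].astype(int); m=np.zeros_like(red); m[o[1]-60:o[1]+60,o[0]-60:o[0]+60]=red[o[1]-60:o[1]+60,o[0]-60:o[0]+60]
    n,l,st,cc=cv2.connectedComponentsWithStats(m); 
    if n>1:
        i=1+st[1:,4].argmax(); P=ray(c,np.argwhere(l==i)[:,::-1],.059)[:,:2]*1000; print(nm,st[i],cv2.minAreaRect(P.astype(np.float32)))
    print(nm,"bgr mean around mug/any occlusion", [int(c["color"][tuple(proj(c,p)[0].astype(int)[::-1])].mean()) for p in([.5585,-.355,0],[.3205,-.3055,.06])])
E
```

```text
ee_pos: [0.3202, -0.3055, 0.0352]
ft_force: [-0.6, 0.0, -0.3]
width: 0.0181
ee_pos: [0.3203, -0.3055, 0.0353]
ft_force: [0.6, 0.7, 0.4]
width: 0.0334
ee_pos: [0.3194, -0.3045, 0.1459]
ft_force: [1.2, -0.4, -0.1]
width: 0.0347
ee_pos: [0.2328, -0.4009, 0.2797]
ft_force: [1.3, -2.2, 1.5]
width: 0.0349
ee_pos: [0.2348, -0.5286, 0.2741]
ft_force: [-0.4, 0.4, -0.5]
width: 0.0348
t [324 376  24  27 236] ((287.3551940917969, -274.8375549316406), (13.95895767211914, 44.61594772338867), 48.19609832763672)
t bgr mean around mug/any occlusion [126, 148]
s [436 291  12  32 265] ((289.1455078125, -274.8694763183594), (12.512506484985352, 49.87012481689453), 44.81414794921875)
s bgr mean around mug/any occlusion [134, 153]
```

```bash
python3 - <<'E'
import cv2,numpy as np
t=cv2.imread("pics/t15.png");s=cv2.imread("pics/sc15.png")
a=cv2.resize(t[140:420,280:480],(428,600),interpolation=2); b=cv2.resize(s[150:350,235:485],(372,298),interpolation=2)
c=cv2.resize(s[165:235,300:387],(372,302),interpolation=2)
cv2.imwrite("pics/final.png",np.hstack([a,np.vstack([b,c])]))
E
```

View pics/final.png

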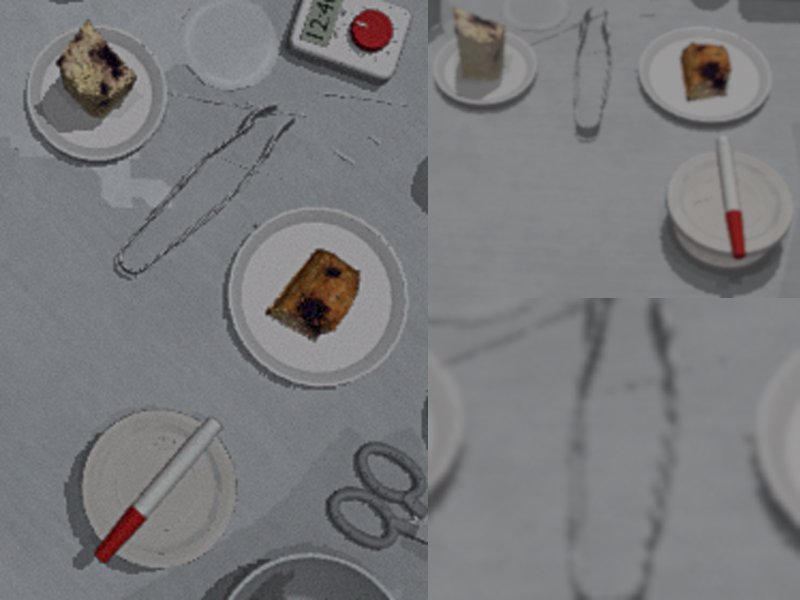

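```bash
python3 - <<'E'
from meas import *
t=camera("top"); s=camera("scene"); f=lambda x,y:(280+x/2.14,140+y/2.143)
C=np.array([.5585,-.355]);u=np.array([.698,.716]);v=np.array([-.716,.698])
P=ray(t,[f(120,273),f(275,105),f(298,118),f(114,262),f(145,268)],.011)[:,:2]
print("tongs along v/u (mm):",[((p-C)@v*1000).round(1) for p in P],[((p-C)@u*1000).round(1) for p in P])
# arms at mid-length: profile of darkness along u at several v
for c,nm in((t,'t'),(s,'s')):
    g=cv2.cvtColor(c["color"],cv2.COLOR_BGR2GRAY).astype(np.float32); uu=np.arange(-.035,.0351,.0005)
    for vv in(-.05,-.025,0,.025,.05,.07):
        acc=0
        for dv in(-.004,-.002,0,.002,.004):
            W=np.array([np.r_[C+a*u+(vv+dv)*v,.015] for a in uu]); q=proj(c,W).astype(np.float32); acc=acc+cv2.remap(g,q[:,:1],q[:,1:],1)[:,0]
        acc=np.median(acc)-acc; l=uu[:70][acc[:70].argmax()];h=uu[71:][acc[71:].argmax()]; print(nm,vv,l*1000,h*1000,"mid",(l+h)*500)
# pen
hs,d=masks(t); P=ray(t,[f(100,558),f(215,424)],.059)[:,:2]; print("pen ends",P.round(4),P.mean(0).round(4))
c0=np.array([.6459,-.2653]); T=lambda q,z:((ray(t,[f(*p) for p in q],z)[:,:2]-c0)@np.c_[u,v]*1000).round(1).tolist()
print("tall top",T([(88,22),(58,70),(135,82),(103,105)],.088),"base",T([(103,118)],.005))
E
```

```text
tongs along v/u (mm): [np.float64(98.8), np.float64(-96.1), np.float64(-101.1), np.float64(95.5), np.float64(81.6)] [np.float64(4.2), np.float64(6.9), np.float64(-14.7), np.float64(14.0), np.float64(-7.9)]
t -0.05 -13.999999999999984 13.000000000000039 mid -0.4999999999999727
t -0.025 -16.499999999999986 18.000000000000043 mid 0.7500000000000284
t 0 -18.99999999999999 18.000000000000043 mid -0.4999999999999727
t 0.025 -15.999999999999986 17.500000000000043 mid 0.7500000000000284
t 0.05 -11.999999999999982 17.000000000000043 mid 2.50000000000003
t 0.07 -8.99999999999998 16.500000000000043 mid 3.750000000000031
s -0.05 -11.999999999999982 14.00000000000004 mid 1.0000000000000286
s -0.025 -15.499999999999986 18.500000000000043 mid 1.500000000000029
s 0 -17.49999999999999 20.000000000000046 mid 1.2500000000000289
s 0.025 -14.499999999999986 19.000000000000046 mid 2.2500000000000298
s 0.05 -11.499999999999982 21.000000000000046 mid 4.750000000000032
s 0.07 -8.49999999999998 20.500000000000046 mid 6.000000000000033
pen ends [[ 0.2704 -0.261 ]
 [ 0.3674 -0.3503]] [ 0.3189 -0.3056]
tall top [[27.6, -17.5], [17.6, 26.9], [-32.1, -7.3], [-26.8, 23.2]] base [[-20.0, 11.2]]
```

```bash
python3 -c "
from bench import r,close_job
s=r.read_state(); print(s['time'],abs(s['joint_vel']).max().round(3),s['ft_force'].round(1)); print(close_job())"
```

```text
51.5167 0.013 [-0.1 -0.8  0.3]
the job is handed in; nothing more can be done
None
```

The job is handed in at 51.5 s of the 115 s. All four items were set out in the order asked, and the arm was clear of everything at the end.

| Item | Last camera check |
|---|---|
| Tall cake | Standing upright in the small plate. Its middle is within about 5 mm of the plate's; its leaning sides make that uncertain. |
| Flat cake | Right way up, centre at (0.470, -0.444) against the plate's (0.471, -0.445). |
| Tongs | Flat on the table, centre within about 2 mm of the halfway point. |
| Pen | Resting on the tub lid, middle at (0.319, -0.306) against the lid's (0.3205, -0.3055). |

- **Tongs angle:** the top view suggests they lie about 2° off square. The scene view's outline disagreed (about 3° the other way), but streaks on the table upset it. I left them rather than risk moving them again.
- **Missed grasps:** the first tries at the flat cake, tongs and pen failed because the fingertips sit roughly 20 mm higher than the TCP suggests. Regripping lower fixed all three. The tongs and pen did not move in those misses. The flat cake was pushed about 8 mm and then slipped a little in the second grip.
- **Forces:** the highest wrist force I read was about 25 N, when the flat cake touched the plate.

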